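Peg the washed beaker and gauge its base

TASK

Turn the steel beaker that lies in the cradle upside down and lower it all the way onto the upright drying peg, then let go of it. Then lift the pen-shaped thickness gauge out of its holder and, holding it upright, press its sprung tip lightly on the dark spot in the middle of the beaker's upturned base, so that the tip is pushed about half-way (5 mm) into the pen and not to its stop. Finish while still holding the gauge there, not touching the beaker with anything else; do not drop the beaker, and leave the bottle, dish and screwdriver where they are.

Things in the scene. Friction and masses are not known exactly. Their poses are not given: they have to be found in the camera images.
- beaker_center (a point): Centre (half-way up) of a steel beaker: outer diameter 50 mm, height 90, wall 2.5, inside 86 deep, 0.1 to 0.2 kg, no handle. z axis: from closed base to open mouth. It starts lying level in the cradle, axis 55 mm up, mouth to the robot's left (within 0.4 rad of +y). Gripped leaning 45 degrees (fingers down and towards the mouth) and rolled half a turn about the fingers' axis, its mouth points down.
- beaker_spot (a point): Centre of the beaker's flat outer base (45 mm from the beaker's centre on the side opposite its mouth), marked with a dark round spot of 12 mm diameter. z axis as the beaker's (towards the mouth).
- cradle: Fixed low cradle holding the beaker: grey plastic base 120 x 56 x 10 mm with two steel rods of 10 mm diameter running along its x axis at y = +-15 mm, their tops 34 mm above the work surface, on end blocks 44 mm wide and 32 mm high. Origin: centre of its underside; its x axis points along the beaker's mouth direction.
- stand: Fixed drying stand: round steel foot of 90 mm diameter, 14 mm thick, with one upright white plastic peg, 34 mm in diameter, its end tapering to a flat top of 24 mm diameter over the last 10 mm. Origin: centre of its underside, on the work surface; z up. It may be on the left or the right of the cradle.
- peg_top (a point): Centre of the flat top of the peg, 112 mm above the work surface. A beaker fully home hangs mouth down with its inner floor on this top: its outer base then is 116 mm above the work surface and its rim 26 mm (12 mm above the foot).
- holder: Fixed grey plastic block, 64 x 64 mm, 66 mm high, with an upright through hole of 19 mm diameter in the middle, in which the gauge stands. Origin: centre of its underside; z up. On the other side of the cradle from the stand.
- gauge_center (a point): Grip point: middle of the upright gauge's round black barrel (24 mm diameter, 86 long). Below the barrel: steel nose, 16 mm diameter, 45 long, then a sprung tip, 6 mm diameter, sticking out 12. z axis up, away from the tip. Free tip end 100 mm below this point, pen top 48 above. Starts standing in the holder, this point 109 mm above the bench; lift 60 mm or more to clear.
- tip_end (a point): The rounded free end of the gauge's sprung tip, on the gauge's axis. z axis as the gauge's.
- gauge_tip (a joint): How far the sprung tip is pushed into the gauge: 0 = fully out, 0.010 m = at its stop. The spring pushes back with about 0.6 N as it begins to move, 2.1 N at 5 mm and 3.6 N at the stop.
- reagent: Bystander: glass bottle with a blue cap, 60 mm in diameter, 120 mm high, standing beyond the work. Origin: centre of its underside.
- dish: Bystander: glass bowl, 90 mm across the rim, 45 mm high, standing beyond the work. Origin: centre of its underside.
- driver: Bystander: screwdriver with a green handle lying on the surface between the robot and the cradle, lower than 35 mm. Its length runs along its x axis.
Things that resemble listed ones, but are neither listed nor needed, are in the scene too. Leave any red look-alike of the part that bears gauge_center alone. What is shaped like the holder but turquoise is not meant.

How it is judged (in metres and radians):
On the way, in this order (a step that is already met when the one before it is completed fails the run):
1. the beaker hangs upside down, fully home on the peg, and is let go (angle between beaker_center's own z axis and vertical above 3.05 rad and horizontal distance between beaker_spot and peg_top below 0.009 m and z of beaker_spot in the frame of stand between 0.112 and 0.119 m and contact force between beaker and the arm below 0.05 N and contact force between beaker and the fingers below 0.05 N), for 0.3 s.
2. the gauge is lifted clear of its holder in the fingers (z of gauge_center in the frame of holder above 0.155 m and contact force between gauge and the fingers above 0.5 N and contact force between gauge and holder below 0.05 N), for 0.1 s.
At the end, for the whole second after the job is handed in: Beaker upside down on the peg, within 9 mm of its axis, base 112 to 119 mm up, tilt under 5 degrees, untouched by the robot. Gauge held still in the fingers, within 8 degrees of upright, tip within 6 mm of the spot's centre, pushed in 2 to 8.5 mm, pressing with 0.8 to 4.5 N (all of step 1 and distance between tip_end and beaker_spot below 0.006 m and angle between gauge_center's own z axis and vertical below 0.14 rad and contact force between gauge and beaker between 0.8 and 4.5 N and value of joint gauge_tip between 0.002 and 0.0085 m and contact force between gauge and the fingers above 0.5 N and contact force between gauge and holder below 0.05 N and linear speed of gauge below 0.02 m/s); the arm keeps its last pose, push and grip.
It fails at once if the gauge is pressed hard on the beaker (over 12 N) (contact force between gauge and beaker above 12 N).
It fails at once if the beaker is dropped (falling free at over 0.6 m/s) (linear speed of beaker above 0.6 m/s and contact force between beaker and the fingers below 0.02 N).
It fails at once if the bottle is pushed out of place (over 30 mm) (distance of reagent from where it was at the start of the episode above 0.03 m).
It fails at once if the dish is pushed out of place (over 30 mm) (distance of dish from where it was at the start of the episode above 0.03 m).
It fails at once if the screwdriver is pushed out of place (over 30 mm) (distance of driver from where it was at the start of the episode above 0.03 m).
It also fails if it takes over 72 s, if anything falls off the work surface, if the arm or the gripper's body presses on something with over 40 N, if the wrist force passes 120 N, or if a joint passes its speed limit or range.

ROBOT

A 7-joint arm with a two-finger parallel gripper is mounted at the origin on the work surface. World frame = base frame: x ahead of the robot, y to its left, z up, the work surface at z = 0. Lengths are in mm, angles in degrees, forces in N, time in s.
With the tool pointing down it reaches from about 350 to 900 mm from the base axis. Payload 19.9 kg.
Tool frame: the origin (TCP) lies on the centre line of the jaws, within the pads' length; the fingertips stand 25 mm ahead of it and the grasp point (between the pads) lies 6 mm ahead of it; z points along the fingers, y is the line along which they close (so a half turn about z gives the same grasp; the last joint's range is limited). The gripper opens to 94 mm and grips with 3 to 60 N. Pads are 16 mm wide; open, the fingers measure 119 mm over their backs; the gripper's body (75 mm by 177 mm) begins 78 mm behind the grasp point.
Start: joints at [74.857, 23.915, -0.59, 92.452, 0.269, 63.638, -3.037], TCP at [138.097, -609.533, 230.425] pointing down, gripper open.
Joint ranges: [-161.28, 161.28], [-22.2, 115.67], [-73.04, 71.86], [3.21, 147.25], [-68.34, 248.33], [10.77, 114.83], [-161.83, 161.83]. Speed limits (degrees/s): [108.29, 108.29, 136.94, 136.94, 172.46, 172.46, 172.46].

INTERFACE

Orientations are given as a 3x3 rotation matrix whose columns are the frame's x, y, z axes.
In Python, from plant import observe, camera, sign_off gives the robot as it stands. The module is installed in compiled form; this text tells all that it offers.
- The arm moves only by the tool drive_tool, never from a script. Its argument "targets" is a list of rows, each an object of numbers: "tx", "ty", "tz": the shift along the tool's x, y, z in m; "ax", "ay", "az": the turn, a rotation vector about the tool's x, y, z in rad. In form: [{"tx": .., "ty": .., "tz": .., "ax": .., "ay": .., "az": ..}, ...]. A call has exactly 5 rows; each row is the pose to reach, as a shift and turn from the pose commanded when the call began, along the tool's axes at that moment; what a row does not reach only later rows make up. A row lasts 1/12 s, in which the tool goes at most 41.7 mm and 7.16 degrees, less where a joint would pass 70% of its speed; a pose out of reach is approached as far as the arm can. A call with a gripper value outside its range is refused whole. "hand" is the closure, from 0 (fully open) to 1 (shut), set as the call begins (left out, the last holds). The fingers move at their own pace and stop on an object; "newtons" is the grip in N (left out, the last holds). Time passes only in rows, so rows that repeat a pose let the fingers close, or fill a call up. It gives the time, the measured TCP pose, the force, the opening and the grip force at its end, in the units of the state.
- observe(): the state, without advancing time (a new reading comes with each control period).
- camera(name): name is "side" or "top"; returns a dict with "frame" (400x640x3 uint8, red, green, blue), "fx", "fy", "cx", "cy" (pixels), "rvec" (rotation vector, rad) and "tvec" (3), from world to camera coordinates, as OpenCV has them. Camera axes: x right, y down, z forward; pixel columns grow to the right and rows downward; lengths in mm; the calibration is good to about 2 mm. A picture is of the moment at which its call begins. There is no depth.
- sign_off(): hands the job in; it is judged then, once.
The state is a dict: "time": time; "q": joint angles; "joint_velocities": joint speeds; "effort": joint torques, N m; "position": TCP position; "eef_rot": TCP orientation; "ft_force": force on the tool from outside, world axes, zero at the start; "torque": the same for the moment, N m; "grip_width": opening from 0.0 (shut) to 1.0 (fully open); "grasp_force": force on a finger pad.
Only numpy, scipy, OpenCV 4.12 (cv2) and the standard library are available. Lean on these libraries where they do the work, as an engineer would, in place of code of your own. Each camera call takes 0.05 s, during which the arm holds its last target. There are 200 camera calls.

## Working session

There is one attempt and no reset: what is moved stays moved. The work goes in short steps, Python scripts to look and compute and a tool call to move; the robot and the scene stay as the last step left them, time stands still between calls to the robot, and variables do not carry over. Pictures are saved under pics/ and viewed, at most 13 in all, crops included, and the job is handed in when it is done.

Besides the shell and the picture viewer there is one more tool, called after "Emit:" in YAML: its name, and indented under it one key for each argument. drive_tool: Moves the arm, as the interface text tells. Its arguments: {"type":"object","properties":{"targets":{"type":"array"},"hand":{"type":"number"},"newtons":{"type":"number"}},"required":["targets"]}

```bash
mkdir -p pics && python3 - <<'E'
from plant import observe,camera
import cv2,numpy as np
s=observe();print({k:np.round(v,3).tolist() for k,v in s.items()})
for n in("side","top"):
    c=camera(n);cv2.imwrite(f"pics/{n}0.png",c["frame"][:,:,::-1])
    print(n,{k:np.round(v,4).tolist() for k,v in c.items() if k!="frame"})
    np.savez(f"{n}0.npz",**c)
E
```

```text
{'time': 0.0, 'q': [74.857, 23.948, -0.591, 92.486, 0.269, 63.639, -3.036], 'joint_velocities': [0.009, 0.023, -0.027, -0.014, 0.023, -0.027, 0.047], 'effort': [0.001, -85.125, 0.639, -42.598, -0.049, 0.019, 0.0], 'position': [138.017, -609.209, 229.825], 'eef_rot': [[0.975, 0.221, -0.0], [0.221, -0.975, 0.001], [-0.0, -0.001, -1.0]], 'ft_force': [0.974, 0.371, 0.177], 'torque': [-0.013, -0.039, -0.069], 'grasp_force': 0.0, 'grip_width': 1.003}
side {'fx': 494.3792, 'fy': 494.3792, 'cx': 317.9441, 'cy': 191.4495, 'rvec': [0.2623, -2.6423, 1.5099], 'tvec': [576.8124, 138.7347, 1164.4534]}
top {'fx': 451.6897, 'fy': 451.6897, 'cx': 312.1847, 'cy': 190.9378, 'rvec': [2.1737, -2.217, 0.0602], 'tvec': [51.4929, 592.1323, 1415.8101]}
```

View pics/side0.png

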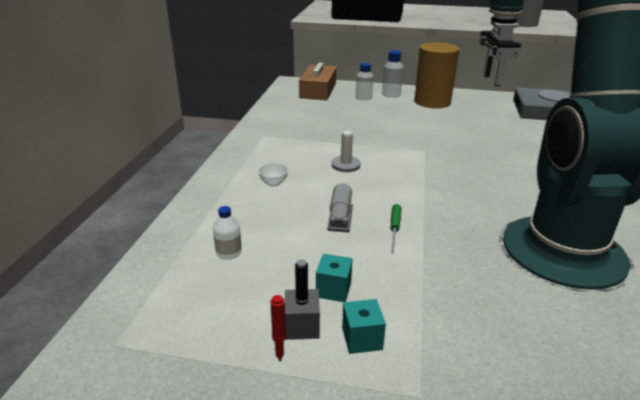

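View pics/top0.png

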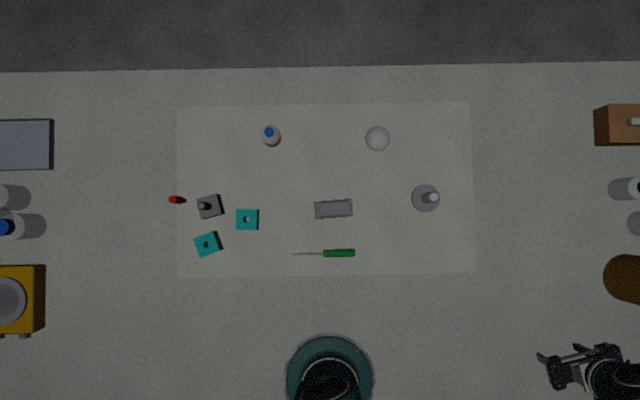

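Candidates: the gauge is the black pen in the grey block (side 302,282; top 204,206), and its look-alike is the red pen (side 278,325; top 177,200). The holder is the grey block (side 302,315), and the look-alikes are turquoise (side 335,277 and 364,325). The beaker is in the cradle (side 342,205; top 333,209), and the peg is at side 347,145, top 427,198. Next, a close crop to check these.

```bash
python3 - <<'E'
import cv2,numpy as np
s=cv2.imread("pics/side0.png");t=cv2.imread("pics/top0.png")
r=lambda im,x,y,w,h,f:cv2.resize(im[y:y+h,x:x+w],None,fx=f,fy=f,interpolation=cv2.INTER_CUBIC)
a=np.hstack([r(s,310,120,80,60,5),r(s,310,175,80,60,5)])
b=np.hstack([r(t,295,185,80,50,5),r(t,395,170,80,50,5)])
cv2.imwrite("pics/crop1.png",np.vstack([a,b]))
a=np.hstack([r(s,260,250,80,100,5),r(t,165,185,80,100,5)])
cv2.imwrite("pics/crop2.png",a)
E
```

```text
(no output)
```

View pics/crop1.png

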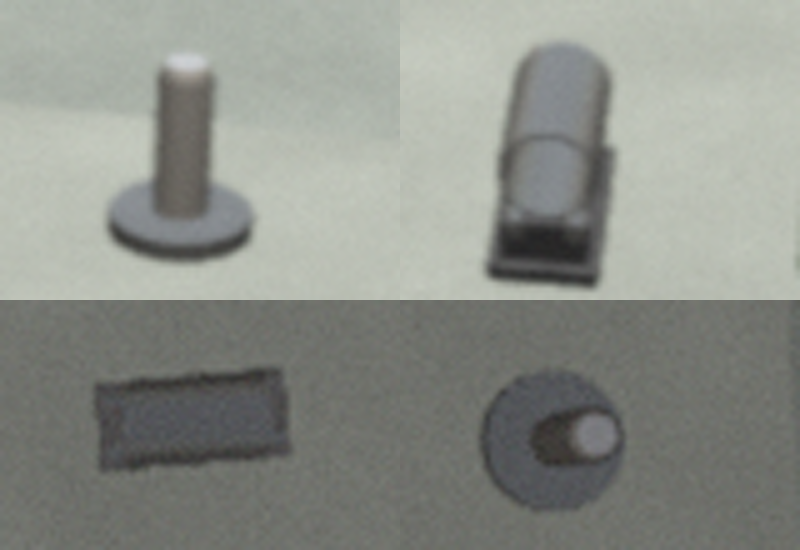

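View pics/crop2.png

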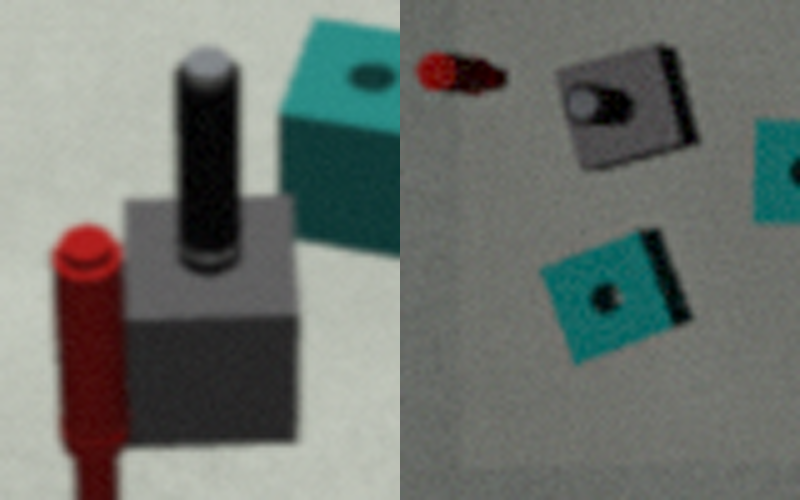

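The crops show the black pen standing in the grey block with its top at about side (301.6,262), top (202,205.4). The peg top is at side (347.4,132.6), top (434.6,197). The cradle base runs through top (314–353, 199–214), and the beaker mouth rim faces the side camera at about (420–430, 155–170)/5 of the crop. Next I'll triangulate.

```bash
cat > h.py <<'E'
import numpy as np,cv2
def load(n): 
    c=dict(np.load(n));c["R"]=cv2.Rodrigues(c["rvec"])[0];c["K"]=np.array([[c["fx"],0,c["cx"]],[0,c["fy"],c["cy"]],[0,0,1.]]);return c
def ray(c,u,v):
    return -c["R"].T@c["tvec"], c["R"].T@np.linalg.inv(c["K"])@[u,v,1]
def plane(c,u,v,z):
    o,d=ray(c,u,v);return o+d*(z-o[2])/d[2]
def proj(c,P): return cv2.projectPoints(np.float64(P).reshape(-1,1,3),c["rvec"],c["tvec"],c["K"],None)[0][:,0]
def tri(cs,uvs):
    P=[c["K"]@np.c_[c["R"],c["tvec"]] for c in cs]
    X=cv2.triangulatePoints(P[0],P[1],np.float64(uvs[0]),np.float64(uvs[1]));return (X[:3]/X[3]).ravel()
E
python3 - <<'E'
from h import *
np.set_printoptions(precision=1,suppress=True)
S,T=load("side0.npz"),load("top0.npz")
print("cams",ray(S,0,0)[0],ray(T,0,0)[0])
print("peg tri",tri([S,T],[(347.4,132.6),(434.6,197)]),plane(S,347.4,132.6,112),plane(T,434.6,197,112),"foot",plane(T,425.6,198,14),plane(S,310+181/5,120+212/5,14))
print("gauge",tri([S,T],[(301.6,262),(202,205.4)]),plane(S,301.6,262,157),plane(T,202,205.4,157))
tc=[plane(T,295+x/5,185+(y-300)/5,10) for x,y in[(97,385),(285,368),(290,455),(102,470)]]
print("cradle",np.array(tc),np.mean(tc,0)); e=tc[0]-tc[1]+tc[3]-tc[2];print("yaw of mouth dir from +y toward -x deg",np.degrees(np.arctan2(-e[0],e[1])))
print("red",plane(T,165+35/5,185+70/5,157),"turq",plane(T,165+605/5-80,185+298/5,66),plane(T,247,219,66))
print("bottle",plane(T,272,134,60),"dish",plane(T,377,138,40),"driver",plane(T,293,254,10),plane(T,355,253,15))
# beaker: bottom-near corners in side of cradle
print([plane(S,310+(x-400)/5,175+y/5,0) for x,y in[(490,275),(598,285)]])
e=np.array([e[0],e[1],0]);e/=np.linalg.norm(e);c0=np.mean(tc,0);c0[2]=0
n=np.cross([0,0,1],e)
im=cv2.resize(cv2.imread("pics/side0.png")[165:245,300:390],None,fx=6,fy=6,interpolation=cv2.INTER_CUBIC)
def dr(P,col):
    p=(proj(S,P)-[300,165]+.5)*6;cv2.polylines(im,[np.int32(p)],True,col,1)
def circ(s,r=25,a=np.linspace(0,6.28,40)):return c0+e*s+np.array([0,0,55])+r*(np.cos(a)[:,None]*n+np.sin(a)[:,None]*np.array([0,0,1]))
dr(circ(45),(0,0,255));dr(circ(-45),(0,0,255))
dr([c0+e*a+n*b+[0,0,10] for a,b in[(60,28),(60,-28),(-60,-28),(-60,28)]],(0,255,0))
cv2.imwrite("pics/ov.png",im)
E
```

```text
cams [ 394.5 1026.5  706. ] [ 517.3   43.2 1445.1]
peg tri [ 562.5 -321.9  109.7] [ 561.5 -316.8  112. ] [ 562.9 -321.2  112. ] foot [ 563.6 -319.4   14. ] [ 561.  -314.6   14. ]
gauge [549.9 355.4 154.6] [548.7 358.3 157. ] [550.5 354.9 157. ]
cradle [[558.   33.4  10. ]
 [566.4 -86.3  10. ]
 [511.2 -88.1  10. ]
 [504.   31.3  10. ]] [534.9 -27.4  10. ]
yaw of mouth dir from +y toward -x deg 3.728243580948142
red [570.4 440.3 157. ] turq [433.5 365.6  66. ] [508.7 240.2  66. ]
bottle [769.3 160.6  60. ] dish [ 753.9 -166.6   40. ] driver [395.1 104.3  10. ] [394.8 -91.1  15. ]
[array([556.2,  31.2,   0. ]), array([502.5,  28.7,   0. ])]
```

View pics/ov.png

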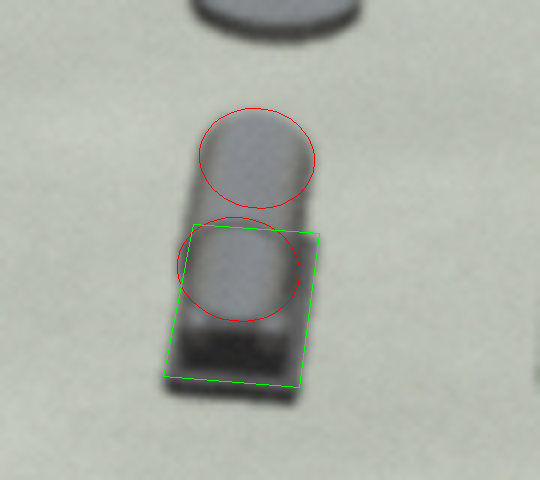

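The overlay matches the beaker: rim near crop (240,222) and base top near (254,108). So the beaker centre is about (535,-26,55), the peg (562,-319) and the gauge (550,356). I'll start moving toward the work and log joint data for a kinematic fit.

Emit:
drive_tool:
  targets:
    - {"tx": 0.033,"ty": -0.02,"tz": -0.01}
    - {"tx": 0.066,"ty": -0.04,"tz": -0.02}
    - {"tx": 0.099,"ty": -0.06,"tz": -0.03}
    - {"tx": 0.132,"ty": -0.08,"tz": -0.04}
    - {"tx": 0.165,"ty": -0.1,"tz": -0.05}

```text
invalid input at $.targets[0]: expected keys tx, ty, tz, ax, ay, az
```

Emit:
drive_tool:
  targets:
    - {"tx": 0.033,"ty": -0.02,"tz": -0.01}
    - {"tx": 0.066,"ty": -0.04,"tz": -0.02}
    - {"tx": 0.099,"ty": -0.06,"tz": -0.03}
    - {"tx": 0.132,"ty": -0.08,"tz": -0.04}
    - {"tx": 0.165,"ty": -0.1,"tz": -0.05}

```text
invalid input at $.targets[0]: expected keys tx, ty, tz, ax, ay, az
```

```bash
python3 - <<'E'
from plant import observe
import numpy as np
s=observe();print({k:np.round(s[k],3).tolist() for k in("time","q","position","eef_rot","grip_width")})
E
```

```text
{'time': 0.1, 'q': [74.856, 23.944, -0.591, 92.479, 0.269, 63.64, -3.036], 'position': [138.041, -609.266, 229.922], 'eef_rot': [[0.975, 0.221, -0.0], [0.221, -0.975, 0.001], [-0.0, -0.001, -1.0]], 'grip_width': 1.003}
```

Emit:
drive_tool:
  targets:
    - {"tx": 0.033,"ty": -0.02,"tz": -0.01,"ax": 0,"ay": 0,"az": 0}
    - {"tx": 0.066,"ty": -0.04,"tz": -0.02,"ax": 0,"ay": 0,"az": 0}
    - {"tx": 0.099,"ty": -0.06,"tz": -0.03,"ax": 0,"ay": 0,"az": 0}
    - {"tx": 0.132,"ty": -0.08,"tz": -0.04,"ax": 0,"ay": 0,"az": 0}
    - {"tx": 0.165,"ty": -0.1,"tz": -0.05,"ax": 0,"ay": 0,"az": 0}

```text
time: 0.52
position: [277.8, -473.9, 280.7]
eef_rot: [[0.975, 0.221, -0.0], [0.221, -0.975, 0.0], [-0.0, -0.0, -1.0]]
ft_force: [0.7, -0.6, -0.2]
grip_width: 1.003
grasp_force: 0.0
```

Emit:
drive_tool:
  targets:
    - {"tx": 0.033,"ty": -0.02,"tz": -0.01,"ax": 0,"ay": 0,"az": 0}
    - {"tx": 0.066,"ty": -0.04,"tz": -0.02,"ax": 0,"ay": 0,"az": 0}
    - {"tx": 0.099,"ty": -0.06,"tz": -0.03,"ax": 0,"ay": 0,"az": 0}
    - {"tx": 0.132,"ty": -0.08,"tz": -0.04,"ax": 0,"ay": 0,"az": 0}
    - {"tx": 0.165,"ty": -0.1,"tz": -0.05,"ax": 0,"ay": 0,"az": 0}

```text
time: 0.93
position: [416.6, -339.9, 330.9]
eef_rot: [[0.975, 0.221, -0.0], [0.221, -0.975, 0.0], [-0.0, -0.0, -1.0]]
ft_force: [0.8, -1.4, 0.2]
grip_width: 1.001
grasp_force: 0.0
```

```bash
cat > o.py <<'E'
from plant import observe
import numpy as np,json
s=observe();d={k:np.round(s[k],3).tolist() for k in("time","q","position","eef_rot","grip_width","grasp_force","ft_force")};print(d)
open("log.jsonl","a").write(json.dumps(d)+"\n")
E
python3 o.py
```

```text
{'time': 0.933, 'q': [47.084, 10.744, -12.899, 97.113, 2.508, 72.438, -43.594], 'position': [416.643, -339.911, 330.881], 'eef_rot': [[0.975, 0.221, -0.0], [0.221, -0.975, 0.0], [-0.0, -0.0, -1.0]], 'grip_width': 1.001, 'grasp_force': 0.0, 'ft_force': [0.775, -1.444, 0.176]}
```

Emit:
drive_tool:
  targets:
    - {"tx": 0,"ty": -0.01,"tz": 0,"ax": 0.11,"ay": 0.026,"az": 0}
    - {"tx": 0,"ty": -0.02,"tz": 0,"ax": 0.22,"ay": 0.05,"az": 0}
    - {"tx": 0,"ty": -0.03,"tz": 0,"ax": 0.33,"ay": 0.075,"az": 0}
    - {"tx": 0,"ty": -0.04,"tz": 0,"ax": 0.44,"ay": 0.1,"az": 0}
    - {"tx": 0,"ty": -0.05,"tz": 0,"ax": 0.55,"ay": 0.125,"az": 0}

```text
time: 1.35
position: [404.8, -292.7, 331.0]
eef_rot: [[0.975, 0.222, 0.001], [0.186, -0.822, 0.539], [0.121, -0.525, -0.842]]
ft_force: [-0.6, 0.7, 0.6]
grip_width: 0.995
grasp_force: 0.0
```

```bash
python3 o.py
```

```text
{'time': 1.35, 'q': [55.606, 20.666, -12.875, 90.601, -18.929, 92.123, -31.423], 'position': [404.772, -292.67, 330.971], 'eef_rot': [[0.975, 0.222, 0.001], [0.186, -0.822, 0.539], [0.121, -0.525, -0.842]], 'grip_width': 0.995, 'grasp_force': 0.0, 'ft_force': [-0.568, 0.746, 0.588]}
```

Next I'll fit the FK (signs and lengths) and search for the joint-feasible pick and place orientations.

```bash
cat > kin.py <<'E'
import numpy as np,json,itertools
from scipy.spatial.transform import Rotation as Ro
from scipy.optimize import least_squares
D=[json.loads(l) for l in open("log.jsonl")]
D.append(dict(q=[74.857,23.915,-.59,92.452,.269,63.638,-3.037],position=[138.097,-609.533,230.425],eef_rot=[[.975,.221,0],[.221,-.975,.001],[0,-.001,-1]]))
def chain(q,sg):
    q=np.radians(q)*sg;Z=lambda a:Ro.from_euler('z',a).as_matrix();Y=lambda a:Ro.from_euler('y',a).as_matrix()
    R1=Z(q[0])@Y(q[1])@Z(q[2]);R2=R1@Y(q[3])@Z(q[4]);R3=R2@Y(q[5])
    return Z(q[0]),R1,R2,R3,R3@Z(q[6])
def signs():
    best=None
    for s in itertools.product([1,-1],repeat=3):
        sg=np.array([-1,1,s[0],1,s[1],1,s[2]])
        # R = chain*C
        Cs=[chain(d["q"],sg)[4].T@np.array(d["eef_rot"]) for d in D]
        C=Ro.from_matrix(np.array(Cs)).mean();e=max((C.inv()*Ro.from_matrix(c)).magnitude() for c in Cs)
        if best is None or e<best[0]:best=(e,sg,C.as_matrix())
    return best
E_,SG,C=signs()
def basis(q):
    A=chain(q,SG);ez=np.array([0,0,1.]);ex=np.array([1.,0,0])
    return np.c_[ez,A[0]@ex,A[1]@ez,A[1]@ex,A[2]@ez,A[2]@ex,A[3]@ez]
lam=1e-3
M=np.vstack([basis(d["q"]) for d in D]+[lam*np.eye(7)]);b=np.hstack([d["position"] for d in D]+[lam*np.array([350,0,400,0,400,0,200])])
L=np.linalg.lstsq(M,b,rcond=None)[0]
def fk(q): return basis(q)@L,chain(q,SG)[4]@C
LO=np.array([-161.28,-22.2,-73.04,3.21,-68.34,10.77,-161.83]);HI=np.array([161.28,115.67,71.86,147.25,248.33,114.83,161.83])
def ik(p,R,q0,w=.002):
    f=lambda q:np.hstack([(fk(q)[0]-p)/10,Ro.from_matrix(R.T@fk(q)[1]).as_rotvec()*30,w*(q-q0)])
    r=least_squares(f,np.clip(q0,LO+1,HI-1),bounds=(LO,HI),max_nfev=80);return r.x,np.abs(f(r.x)[:6]).max()
if __name__=="__main__":
    np.set_printoptions(precision=1,suppress=True)
    print(E_,SG,C,L,np.abs(M[:-7]@L-b[:-7]).max())
E
python3 kin.py
cat > srch.py <<'E'
from kin import *
np.set_printoptions(precision=0,suppress=True)
def tool(az,flip):  # tz leaning 45 with azimuth az(deg), ty horizontal
    a=np.radians(az);m=np.array([np.cos(a),np.sin(a),0]);tz=(m-[0,0,1])/2**.5;ty=np.array([-m[1],m[0],0])*flip
    return np.c_[np.cross(ty,tz),ty,tz]
q0=np.array(D[-2]["q"])
def go(name,gp,az,flip):
    R=tool(az,flip);best=[]
    for k in range(8):
        rng=np.random.default_rng(k);g=q0+rng.normal(0,1,7)*[20,15,25,15,30,15,60]*(k>0)
        q,e=ik(gp-6*R[:,2],R,g)
        if e<.3:best.append(q)
    for q in best[:4]:print(name,az,flip,q)
for f in(1,-1):
    go("pick",np.array([535,-26,57.]),94,f)
for az in(94,60,30,0,-30,-60):
    for f in(1,-1): go("place",np.array([562,-319,150.]),az,f)
E
python3 srch.py
```

```text
0.0006585184580162354 [-1  1 -1  1 -1  1 -1] [[ 0. -1.  0.]
 [ 1.  0.  0.]
 [-0.  0.  1.]] [244.4 124.5 492.5 105.  234.    7.2 302.9] 28.880991574642735
pick 94 1 [ 19.  47.  12. 121. -56.  59. -98.]
pick 94 1 [  22.   47.    4.  121.  -54.   54. -102.]
pick 94 1 [  26.   47.   -4.  121.  -51.   50. -106.]
pick 94 1 [  38.   50.  -27.  119.  -37.   37. -126.]
pick 94 -1 [ 48.  60. -53. 117.   0.  31.  13.]
pick 94 -1 [ 52.  66. -64. 116.  20.  33.  -8.]
pick 94 -1 [ 54.  72. -73. 115.  35.  38. -24.]
pick 94 -1 [ 42.  53. -36. 118. -27.  34.  43.]
place 94 1 [  40.   52.    9.   62.  -34.  104. -126.]
place 94 1 [  44.   52.   -1.   62.  -29.  101. -130.]
place 94 1 [  48.   52.  -13.   61.  -22.   99. -136.]
place 94 1 [  49.   53.  -15.   61.  -21.   98. -137.]
place 94 -1 [ 55.  56. -32.  60. -10.  96.  35.]
place 94 -1 [ 60.  60. -49.  59.   1.  96.  26.]
place 94 -1 [ 63.  65. -61.  58.  10.  97.  19.]
place 94 -1 [ 45.  52.  -4.  62. -27. 100.  49.]
place 60 1 [  41.   42.   15.   97.  -52.   76. -126.]
place 60 1 [  45.   41.    8.   97.  -49.   72. -129.]
place 60 1 [  50.  
[... 339 characters left out ...]
.]
place 30 1 [  70.   42.  -42.  123.  -68.   17. -134.]
place 30 1 [  70.   42.  -42.  123.  -68.   17. -134.]
place 30 1 [  70.   42.  -42.  123.  -68.   16. -134.]
place 30 -1 [ 73.  45. -50. 122. -52.  11.  29.]
place 30 -1 [ 73.  45. -50. 122. -51.  11.  28.]
place 30 -1 [ 73.  45. -50. 122. -51.  11.  28.]
place 30 -1 [ 73.  45. -50. 122. -51.  11.  28.]
place 0 1 [ 72.  53. -73. 146. 140.  47. -17.]
place 0 1 [ 72.  53. -73. 146. 140.  47. -17.]
place 0 1 [ 72.  53. -73. 146. 140.  47. -17.]
place -60 1 [ 43.  48. -66. 145. 101.  84. -68.]
place -60 1 [ 42.  46. -63. 145. 102.  82. -69.]
place -60 1 [ 43.  48. -66. 145. 101.  85. -68.]
place -60 1 [ 40.  43. -57. 146. 105.  77. -71.]
```

```bash
cat > mv.py <<'E'
import sys,json,numpy as np
from plant import observe
from scipy.spatial.transform import Rotation as Ro,Slerp
def tool(az,flip,lean=45):
    a=np.radians(az);l=np.radians(lean);m=np.array([np.cos(a),np.sin(a),0]);tz=m*np.sin(l)-np.array([0,0,1])*np.cos(l);ty=np.array([-m[1],m[0],0])*flip
    return np.c_[np.cross(ty,tz),ty,tz]
def plan(grasp,R,n=None,start=None,off=6):
    """calls to bring grasp point to 'grasp' with orientation R; prints end row of each call (mm, rad)"""
    s=observe();p0,R0=(np.array(s["position"]),np.array(s["eef_rot"])) if start is None else start
    p1=np.array(grasp)-off*R[:,2];rv=(Ro.from_matrix(R0).inv()*Ro.from_matrix(R)).as_rotvec()
    n=n or int(np.ceil(max(np.linalg.norm(p1-p0)/195,np.degrees(np.linalg.norm(rv))/34)))
    for i in range(n):
        Rc=R0@Ro.from_rotvec(rv*i/n).as_matrix();d=Rc.T@(p1-p0)/n
        print("  t",np.round(d/1000,4),"a",np.round(rv/n,4),"fifth t",np.round(d/5000,4),"a",np.round(rv/n/5,4))
    return p1,R
E
python3 - <<'E'
from mv import *
R=tool(94.3,1)
g=np.array([535,-26,57])
print("pre");st=plan(g-130*R[:,2],R)
print("in");plan(g,R,1,st)
E
```

```text
pre
  t [ 0.0481 -0.0055  0.0807] a [ 0.0526 -0.0655  0.5759] fifth t [ 0.0096 -0.0011  0.0161] a [ 0.0105 -0.0131  0.1152]
  t [ 0.0435 -0.0283  0.0785] a [ 0.0526 -0.0655  0.5759] fifth t [ 0.0087 -0.0057  0.0157] a [ 0.0105 -0.0131  0.1152]
  t [ 0.027  -0.045   0.0781] a [ 0.0526 -0.0655  0.5759] fifth t [ 0.0054 -0.009   0.0156] a [ 0.0105 -0.0131  0.1152]
in
  t [-0.   -0.    0.13] a [0. 0. 0.] fifth t [-0.    -0.     0.026] a [0. 0. 0.]
```

Emit:
drive_tool:
  targets:
    - {"tx": 0.0096,"ty": -0.001,"tz": 0.016,"ax": 0.0105,"ay": -0.013,"az": 0.115}
    - {"tx": 0.0192,"ty": -0.002,"tz": 0.032,"ax": 0.021,"ay": -0.026,"az": 0.23}
    - {"tx": 0.0288,"ty": -0.003,"tz": 0.048,"ax": 0.0315,"ay": -0.039,"az": 0.345}
    - {"tx": 0.0385,"ty": -0.004,"tz": 0.0645,"ax": 0.042,"ay": -0.052,"az": 0.46}
    - {"tx": 0.048,"ty": -0.0055,"tz": 0.0805,"ax": 0.0525,"ay": -0.0655,"az": 0.576}

```text
time: 1.77
position: [450.6, -235.6, 270.0]
eef_rot: [[0.934, -0.353, -0.062], [-0.254, -0.774, 0.581], [-0.253, -0.527, -0.812]]
ft_force: [0.0, -0.9, 0.0]
grip_width: 1.001
grasp_force: 0.0
```

Emit:
drive_tool:
  targets:
    - {"tx": 0.0087,"ty": -0.0057,"tz": 0.0157,"ax": 0.0105,"ay": -0.013,"az": 0.115}
    - {"tx": 0.0174,"ty": -0.0114,"tz": 0.0314,"ax": 0.021,"ay": -0.026,"az": 0.23}
    - {"tx": 0.026,"ty": -0.017,"tz": 0.047,"ax": 0.0315,"ay": -0.039,"az": 0.345}
    - {"tx": 0.035,"ty": -0.0227,"tz": 0.063,"ax": 0.042,"ay": -0.052,"az": 0.46}
    - {"tx": 0.0435,"ty": -0.0283,"tz": 0.0785,"ax": 0.0525,"ay": -0.0655,"az": 0.576}

```text
time: 2.18
position: [496.4, -178.9, 210.4]
eef_rot: [[0.585, -0.807, -0.082], [-0.587, -0.491, 0.643], [-0.559, -0.328, -0.761]]
ft_force: [1.1, -0.1, 0.3]
grip_width: 0.997
grasp_force: 0.0
```

Emit:
drive_tool:
  targets:
    - {"tx": 0.0054,"ty": -0.009,"tz": 0.0156,"ax": 0.0105,"ay": -0.013,"az": 0.115}
    - {"tx": 0.0108,"ty": -0.018,"tz": 0.0312,"ax": 0.021,"ay": -0.026,"az": 0.23}
    - {"tx": 0.0162,"ty": -0.027,"tz": 0.0468,"ax": 0.0315,"ay": -0.039,"az": 0.345}
    - {"tx": 0.0216,"ty": -0.036,"tz": 0.0625,"ax": 0.042,"ay": -0.052,"az": 0.46}
    - {"tx": 0.027,"ty": -0.045,"tz": 0.078,"ax": 0.0525,"ay": -0.0655,"az": 0.576}

```text
time: 2.6
position: [542.1, -122.5, 150.8]
eef_rot: [[0.046, -0.997, -0.054], [-0.709, -0.071, 0.702], [-0.704, 0.006, -0.71]]
ft_force: [-0.0, 0.9, 0.9]
grip_width: 1.004
grasp_force: 0.0
```

```bash
python3 o.py && python3 - <<'E'
from mv import *
R=tool(94.3,1);g=np.array([535,-26,57])
plan(g-130*R[:,2],R,1)
from plant import camera
import cv2
a=camera("side");b=camera("top");np.savez("side1.npz",**a);np.savez("top1.npz",**b)
f=lambda c,x,y:cv2.resize(c["frame"][y:y+130,x:x+180,::-1],(720,520),interpolation=3)
cv2.imwrite("pics/s1.png",f(a,270,100))
E
```

```text
{'time': 2.6, 'q': [29.989, 37.599, -1.981, 94.727, -36.085, 78.231, -130.499], 'position': [542.134, -122.479, 150.85], 'eef_rot': [[0.046, -0.997, -0.054], [-0.709, -0.071, 0.702], [-0.704, 0.006, -0.71]], 'grip_width': 1.004, 'grasp_force': 0.0, 'ft_force': [-0.005, 0.911, 0.862]}
  t [-0.002  -0.0001 -0.0012] a [ 0.0013 -0.0042 -0.0076] fifth t [-0.0004 -0.     -0.0002] a [ 0.0003 -0.0008 -0.0015]
```

View pics/s1.png

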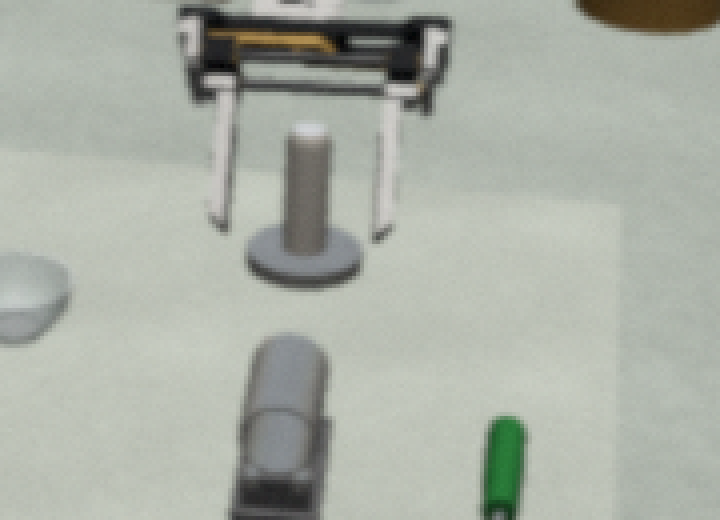

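The picture shows the open fingers with tips at crop (222,230) and (381,238), and the beaker straight below at (285,410). I'll check the tip calibration and plan the approach.

```bash
python3 - <<'E'
from h import *
S=load("side1.npz");p=np.array([542.1,-122.5,150.8]);R=np.array([[0.046,-0.997,-0.054],[-0.709,-0.071,0.702],[-0.704,0.006,-0.71]])
print(proj(S,[p+25*R[:,2]+R[:,1]*53,p+25*R[:,2]-R[:,1]*53]), "seen",270+222/4,100+230/4,270+381/4,100+238/4)
E
```

```text
[[364.77741329 159.61400127]
 [323.67893468 157.23879177]] seen 325.5 157.5 365.25 159.5
```

Emit:
drive_tool:
  targets:
    - {"tx": 0,"ty": 0,"tz": 0.02,"ax": 0.001,"ay": -0.004,"az": -0.007}
    - {"tx": 0,"ty": 0,"tz": 0.04,"ax": 0.001,"ay": -0.004,"az": -0.007}
    - {"tx": 0,"ty": 0,"tz": 0.06,"ax": 0.001,"ay": -0.004,"az": -0.007}
    - {"tx": -0.001,"ty": 0,"tz": 0.075,"ax": 0.001,"ay": -0.004,"az": -0.007}
    - {"tx": -0.002,"ty": 0,"tz": 0.09,"ax": 0.001,"ay": -0.004,"az": -0.007}

```text
time: 3.12
position: [536.5, -58.8, 89.3]
eef_rot: [[0.064, -0.997, -0.053], [-0.706, -0.083, 0.704], [-0.706, -0.007, -0.708]]
ft_force: [-0.1, -0.0, 0.0]
grip_width: 0.998
grasp_force: 0.0
```

```bash
python3 o.py && python3 - <<'E'
from mv import *
R=tool(94.3,1);g=np.array([535,-26,57])
plan(g,R,1)
E
```

```text
{'time': 3.117, 'q': [27.008, 40.045, -4.442, 100.987, -39.135, 68.574, -127.546], 'position': [536.525, -58.841, 89.27], 'eef_rot': [[0.064, -0.997, -0.053], [-0.706, -0.083, 0.704], [-0.706, -0.007, -0.708]], 'grip_width': 0.998, 'grasp_force': 0.0, 'ft_force': [-0.092, -0.005, 0.023]}
  t [-0.0005 -0.001   0.0401] a [ 0.0003 -0.0018  0.0105] fifth t [-0.0001 -0.0002  0.008 ] a [ 0.0001 -0.0004  0.0021]
```

Emit:
drive_tool:
  targets:
    - {"tx": 0,"ty": 0,"tz": 0.01,"ax": 0,"ay": -0.002,"az": 0.01}
    - {"tx": 0,"ty": -0.001,"tz": 0.02,"ax": 0,"ay": -0.002,"az": 0.01}
    - {"tx": 0,"ty": -0.001,"tz": 0.03,"ax": 0,"ay": -0.002,"az": 0.01}
    - {"tx": 0,"ty": -0.001,"tz": 0.04,"ax": 0,"ay": -0.002,"az": 0.01}
    - {"tx": 0,"ty": -0.001,"tz": 0.04,"ax": 0,"ay": -0.002,"az": 0.01}

```text
time: 3.53
position: [535.1, -28.9, 60.0]
eef_rot: [[0.049, -0.997, -0.055], [-0.704, -0.074, 0.706], [-0.709, 0.004, -0.706]]
ft_force: [-0.1, 0.4, -0.9]
grip_width: 1.002
grasp_force: 0.0
```

Emit:
drive_tool:
  targets:
    - {"tx": 0,"ty": 0,"tz": 0,"ax": 0,"ay": 0,"az": 0}
    - {"tx": 0,"ty": 0,"tz": 0,"ax": 0,"ay": 0,"az": 0}
    - {"tx": 0,"ty": 0,"tz": 0,"ax": 0,"ay": 0,"az": 0}
    - {"tx": 0,"ty": 0,"tz": 0,"ax": 0,"ay": 0,"az": 0}
    - {"tx": 0,"ty": 0,"tz": 0,"ax": 0,"ay": 0,"az": 0}
  hand: 1
  newtons: 20

```text
time: 3.95
position: [535.9, -30.6, 61.1]
eef_rot: [[0.049, -0.997, -0.053], [-0.705, -0.072, 0.706], [-0.708, 0.003, -0.707]]
ft_force: [0.2, 0.7, -0.5]
grip_width: 0.684
grasp_force: 0.0
```

Emit:
drive_tool:
  targets:
    - {"tx": 0,"ty": 0,"tz": 0,"ax": 0,"ay": 0,"az": 0}
    - {"tx": 0,"ty": 0,"tz": 0,"ax": 0,"ay": 0,"az": 0}
    - {"tx": 0,"ty": 0,"tz": 0,"ax": 0,"ay": 0,"az": 0}
    - {"tx": 0,"ty": 0,"tz": 0,"ax": 0,"ay": 0,"az": 0}
    - {"tx": 0,"ty": 0,"tz": 0,"ax": 0,"ay": 0,"az": 0}

```text
time: 4.37
position: [535.9, -30.4, 61.0]
eef_rot: [[0.049, -0.997, -0.053], [-0.705, -0.072, 0.706], [-0.708, 0.003, -0.706]]
ft_force: [0.9, 0.1, 1.8]
grip_width: 0.533
grasp_force: 20.0
```

Emit:
drive_tool:
  targets:
    - {"tx": -0.007,"ty": 0,"tz": -0.007,"ax": 0,"ay": 0,"az": 0}
    - {"tx": -0.021,"ty": 0,"tz": -0.021,"ax": 0,"ay": 0,"az": 0}
    - {"tx": -0.042,"ty": 0,"tz": -0.042,"ax": 0,"ay": 0,"az": 0}
    - {"tx": -0.063,"ty": 0,"tz": -0.063,"ax": 0,"ay": 0,"az": 0}
    - {"tx": -0.08,"ty": 0,"tz": -0.08,"ax": 0,"ay": 0,"az": 0}

```text
time: 4.78
position: [536.1, -30.4, 176.5]
eef_rot: [[0.049, -0.997, -0.053], [-0.705, -0.072, 0.705], [-0.707, 0.003, -0.707]]
ft_force: [0.2, -0.3, -0.7]
grip_width: 0.535
grasp_force: 20.0
```

Emit:
drive_tool:
  targets:
    - {"tx": -0.005,"ty": 0,"tz": -0.005,"ax": 0,"ay": 0,"az": -0.1}
    - {"tx": -0.01,"ty": 0,"tz": -0.01,"ax": 0,"ay": 0,"az": -0.2}
    - {"tx": -0.015,"ty": 0,"tz": -0.015,"ax": 0,"ay": 0,"az": -0.3}
    - {"tx": -0.02,"ty": 0,"tz": -0.02,"ax": 0,"ay": 0,"az": -0.4}
    - {"tx": -0.025,"ty": 0,"tz": -0.025,"ax": 0,"ay": 0,"az": -0.5}

```text
time: 5.2
position: [536.0, -30.4, 210.4]
eef_rot: [[0.525, -0.849, -0.054], [-0.582, -0.404, 0.705], [-0.621, -0.339, -0.707]]
ft_force: [-0.3, -0.7, -1.3]
grip_width: 0.536
grasp_force: 20.0
```

Emit:
drive_tool:
  targets:
    - {"tx": 0,"ty": 0,"tz": 0,"ax": 0,"ay": 0,"az": -0.1}
    - {"tx": 0,"ty": 0,"tz": 0,"ax": 0,"ay": 0,"az": -0.2}
    - {"tx": 0,"ty": 0,"tz": 0,"ax": 0,"ay": 0,"az": -0.3}
    - {"tx": 0,"ty": 0,"tz": 0,"ax": 0,"ay": 0,"az": -0.4}
    - {"tx": 0,"ty": 0,"tz": 0,"ax": 0,"ay": 0,"az": -0.5}

```text
time: 5.62
position: [536.0, -30.4, 209.9]
eef_rot: [[0.868, -0.494, -0.054], [-0.317, -0.634, 0.705], [-0.382, -0.595, -0.707]]
ft_force: [-0.3, 0.1, -1.0]
grip_width: 0.537
grasp_force: 20.0
```

Emit:
drive_tool:
  targets:
    - {"tx": 0,"ty": 0,"tz": 0,"ax": 0,"ay": 0,"az": -0.1}
    - {"tx": 0,"ty": 0,"tz": 0,"ax": 0,"ay": 0,"az": -0.2}
    - {"tx": 0,"ty": 0,"tz": 0,"ax": 0,"ay": 0,"az": -0.3}
    - {"tx": 0,"ty": 0,"tz": 0,"ax": 0,"ay": 0,"az": -0.4}
    - {"tx": 0,"ty": 0,"tz": 0,"ax": 0,"ay": 0,"az": -0.5}

```text
time: 6.03
position: [536.0, -30.4, 209.9]
eef_rot: [[0.998, -0.017, -0.054], [0.026, -0.708, 0.705], [-0.05, -0.706, -0.707]]
ft_force: [-0.1, 0.0, -2.2]
grip_width: 0.537
grasp_force: 20.0
```

```bash
python3 o.py; python3 kin.py|tail -3
```

```text
{'time': 6.033, 'q': [37.098, 30.537, -20.893, 100.043, -32.32, 72.95, -56.708], 'position': [535.99, -30.432, 209.902], 'eef_rot': [[0.998, -0.017, -0.054], [0.026, -0.708, 0.705], [-0.05, -0.706, -0.707]], 'grip_width': 0.537, 'grasp_force': 19.993, 'ft_force': [-0.092, 0.026, -2.166]}
0.0008228387448138711 [-1  1 -1  1 -1  1 -1] [[ 0. -1.  0.]
 [ 1.  0.  0.]
 [-0.  0.  1.]] [277.8  43.4 455.  -58.6 481.4 -38.4 304. ] 28.913436757354447
```

```bash
python3 - <<'E'
from mv import *
plan([562,-319,195],tool(94.3,-1),4)
import kin
from kin import *
def bas(q):
    A=chain(q,SG);return np.c_[[0,0,1.],A[0][:,0],A[0][:,1],A[1][:,2],A[1][:,0],A[2][:,2],A[2][:,0],A[2][:,1],A[3][:,2],A[3][:,0]]
M=np.vstack([bas(d["q"]) for d in D]+[1e-3*np.eye(10)]);b=np.hstack([d["position"] for d in D]+[np.zeros(10)])
L=np.linalg.lstsq(M,b,rcond=None)[0];print(np.round(L,1),np.abs(M[:-10]@L-b[:-10]).max())
kin.L=L;kin.basis=bas
R=tool(94.3,-1)
for az in(94.3,75,60):
  for z in (195,71):
    R=tool(az,-1);q,e=ik(np.array([562,-319,z])-6*R[:,2],R,np.array(D[-2]["q"])+[0,0,0,0,0,0,90]);print(az,z,np.round(q),e)
E
```

```text
t [ 0.0048  0.0536 -0.0501] a [-2.000e-04  0.000e+00 -4.103e-01] fifth t [ 0.001   0.0107 -0.01  ] a [-0.      0.     -0.0821]
  t [-0.017   0.0511 -0.0501] a [-2.000e-04  0.000e+00 -4.103e-01] fifth t [-0.0034  0.0102 -0.01  ] a [-0.      0.     -0.0821]
  t [-0.0359  0.0401 -0.0501] a [-2.000e-04  0.000e+00 -4.103e-01] fifth t [-0.0072  0.008  -0.01  ] a [-0.      0.     -0.0821]
  t [-0.049   0.0225 -0.0501] a [-2.000e-04  0.000e+00 -4.103e-01] fifth t [-0.0098  0.0045 -0.01  ] a [-0.      0.     -0.0821]
[ 2.886e+02  4.800e+00 -2.460e+01  4.982e+02  8.400e+00  4.629e+02
 -2.000e-01 -5.100e+00  3.052e+02  3.700e+00] 2.2290122384491724
94.3 195 [ 48.  49. -14.  68. -22.  96.  45.] 0.00038318539679428647
94.3 71 [ 48.  56. -13.  70. -21.  87.  49.] 0.000329104895411092
75 195 [ 52.  42. -12.  79. -31.  83.  37.] 0.0002108059673090386
75 71 [ 52.  51. -12.  81. -31.  74.  43.] 0.0001818942057127515
60 195 [ 54.  37. -11.  88. -39.  72.  32.] 9.877295461819813e-05
60 71 [ 54.  47. -12.  90. -39.  64.  39.] 0.0001270476158107506
```

Emit:
drive_tool:
  targets:
    - {"tx": 0.001,"ty": 0.0107,"tz": -0.01,"ax": 0,"ay": 0,"az": -0.082}
    - {"tx": 0.002,"ty": 0.0214,"tz": -0.02,"ax": 0,"ay": 0,"az": -0.164}
    - {"tx": 0.003,"ty": 0.032,"tz": -0.03,"ax": 0,"ay": 0,"az": -0.246}
    - {"tx": 0.004,"ty": 0.043,"tz": -0.04,"ax": 0,"ay": 0,"az": -0.328}
    - {"tx": 0.005,"ty": 0.0536,"tz": -0.05,"ax": 0,"ay": 0,"az": -0.41}

```text
time: 6.45
position: [542.5, -104.3, 207.0]
eef_rot: [[0.923, 0.381, -0.054], [0.305, -0.64, 0.705], [0.234, -0.667, -0.707]]
ft_force: [0.2, -0.1, -2.3]
grip_width: 0.533
grasp_force: 20.0
```

Emit:
drive_tool:
  targets:
    - {"tx": -0.0034,"ty": 0.0102,"tz": -0.01,"ax": 0,"ay": 0,"az": -0.082}
    - {"tx": -0.0068,"ty": 0.0204,"tz": -0.02,"ax": 0,"ay": 0,"az": -0.164}
    - {"tx": -0.0102,"ty": 0.0306,"tz": -0.03,"ax": 0,"ay": 0,"az": -0.246}
    - {"tx": -0.0136,"ty": 0.041,"tz": -0.04,"ax": 0,"ay": 0,"az": -0.328}
    - {"tx": -0.017,"ty": 0.051,"tz": -0.05,"ax": 0,"ay": 0,"az": -0.41}

```text
time: 6.87
position: [548.7, -177.4, 204.3]
eef_rot: [[0.695, 0.717, -0.054], [0.535, -0.465, 0.705], [0.481, -0.519, -0.707]]
ft_force: [-0.2, 0.6, -1.5]
grip_width: 0.535
grasp_force: 20.0
```

Emit:
drive_tool:
  targets:
    - {"tx": -0.0072,"ty": 0.008,"tz": -0.01,"ax": 0,"ay": 0,"az": -0.082}
    - {"tx": -0.0144,"ty": 0.016,"tz": -0.02,"ax": 0,"ay": 0,"az": -0.164}
    - {"tx": -0.0216,"ty": 0.024,"tz": -0.03,"ax": 0,"ay": 0,"az": -0.246}
    - {"tx": -0.029,"ty": 0.032,"tz": -0.04,"ax": 0,"ay": 0,"az": -0.328}
    - {"tx": -0.036,"ty": 0.04,"tz": -0.05,"ax": 0,"ay": 0,"az": -0.41}

```text
time: 7.28
position: [554.8, -250.7, 201.5]
eef_rot: [[0.351, 0.935, -0.054], [0.676, -0.213, 0.705], [0.648, -0.284, -0.707]]
ft_force: [0.1, -0.6, -2.2]
grip_width: 0.534
grasp_force: 20.0
```

Emit:
drive_tool:
  targets:
    - {"tx": -0.0098,"ty": 0.0045,"tz": -0.01,"ax": 0,"ay": 0,"az": -0.082}
    - {"tx": -0.0196,"ty": 0.009,"tz": -0.02,"ax": 0,"ay": 0,"az": -0.164}
    - {"tx": -0.0294,"ty": 0.0135,"tz": -0.03,"ax": 0,"ay": 0,"az": -0.246}
    - {"tx": -0.039,"ty": 0.018,"tz": -0.04,"ax": 0,"ay": 0,"az": -0.328}
    - {"tx": -0.049,"ty": 0.0225,"tz": -0.05,"ax": 0,"ay": 0,"az": -0.41}

```text
time: 7.7
position: [561.1, -323.8, 198.8]
eef_rot: [[-0.05, 0.997, -0.054], [0.705, 0.074, 0.705], [0.707, -0.003, -0.707]]
ft_force: [-0.5, 0.1, -1.6]
grip_width: 0.538
grasp_force: 20.0
```

```bash
python3 o.py; python3 - <<'E'
from mv import *
plan([562,-319,195],tool(94.3,-1),1)
from plant import camera
import cv2
a=camera("side");b=camera("top");np.savez("side2.npz",**a);np.savez("top2.npz",**b)
f=lambda c,x,y:cv2.resize(c["frame"][y:y+100,x:x+80,::-1],(400,500),interpolation=3)
cv2.imwrite("pics/s2.png",np.hstack([f(a,310,80),f(b,395,150)]))
E
```

```text
{'time': 7.7, 'q': [58.834, 51.804, -33.788, 67.938, -9.988, 93.385, 35.777], 'position': [561.111, -323.793, 198.755], 'eef_rot': [[-0.05, 0.997, -0.054], [0.705, 0.074, 0.705], [0.707, -0.003, -0.707]], 'grip_width': 0.538, 'grasp_force': 19.993, 'ft_force': [-0.535, 0.051, -1.611]}
  t [ 0.0007  0.0012 -0.    ] a [-0.0009 -0.0003 -0.0026] fifth t [ 0.0001  0.0002 -0.    ] a [-0.0002 -0.0001 -0.0005]
```

View pics/s2.png

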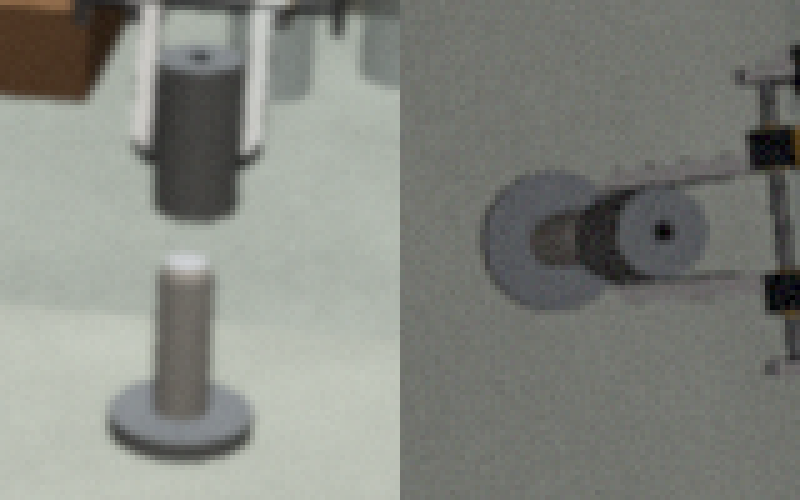

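The beaker hangs mouth down over the peg. The spot is at side (350.0,91.4), top (447.6,196.4), and the peg top is at side (347.4,132.6). I'll triangulate the spot relative to the peg.

```bash
python3 - <<'E'
from h import *
import cv2
np.set_printoptions(precision=1,suppress=True)
S,T=load("side2.npz"),load("top2.npz")
def cen(c,x0,y0,x1,y1,dark=True):
    g=cv2.GaussianBlur(cv2.cvtColor(c["frame"],cv2.COLOR_RGB2GRAY).astype(float),(0,0),.7)[y0:y1,x0:x1]
    w=np.clip(np.median(g)-10-g,0,None) if dark else np.clip(g-np.median(g)-10,0,None)
    yy,xx=np.mgrid[y0:y1,x0:x1];return (w*xx).sum()/w.sum(),(w*yy).sum()/w.sum()
cs=cen(S,345,89,355,94);ct=cen(T,442,191,453,202);print(cs,ct)
print("tri",tri([S,T],[cs,ct]))
for z in(236,239,242):print(z,plane(S,*cs,z),plane(T,*ct,z))
# body axis in side: edges of rows; model prediction, tilt zero
for ctr in [(562,-319,195),(561,-321,195)]:
    c=np.array(ctr,float);print(proj(S,[c+[0,0,45],c-[25,0,45],c+[25,0,-45],c+[-25,0,45],c+[25,0,45]]).tolist())
print(proj(S,[[562,-319,112],[562.5,-321.9,109.7]]))
E
```

```text
(np.float64(349.4598892787882), np.float64(91.07697907065013)) (np.float64(447.1987876637491), np.float64(195.83533483775722))
tri [ 561.1 -320.5  238.4]
236 [ 562.1 -327.4  236. ] [ 561.1 -321.2  236. ]
239 [ 561.  -318.7  239. ] [ 561.  -320.3  239. ]
242 [ 560.  -310.1  242. ] [ 560.9 -319.4  242. ]
[[349.1471001785581, 90.68238816498386], [356.3516845731161, 121.03002124382058], [339.4305877096775, 119.62505262391919], [357.912330465877, 91.32511319902572], [340.4317065992577, 90.04331749013255]]
[[349.59340780739103, 90.47902697052194], [356.7774601128452, 120.80036520394887], [339.8718599243297, 119.39814102088474], [358.3503172834581, 91.120467603962], [340.88623353366125, 89.84122942369578]]
[[347.4 132.3]
 [347.3 132.6]]
```

Offset is about 1 mm in x, well inside the 5.5 mm clearance. Lowering now.

Emit:
drive_tool:
  targets:
    - {"tx": -0.009,"ty": 0.001,"tz": 0.009,"ax": 0,"ay": 0,"az": 0}
    - {"tx": -0.023,"ty": 0.001,"tz": 0.023,"ax": 0,"ay": 0,"az": 0}
    - {"tx": -0.037,"ty": 0.001,"tz": 0.037,"ax": 0,"ay": 0,"az": 0}
    - {"tx": -0.05,"ty": 0.001,"tz": 0.05,"ax": 0,"ay": 0,"az": 0}
    - {"tx": -0.06,"ty": 0.001,"tz": 0.06,"ax": 0,"ay": 0,"az": 0}

```text
time: 8.22
position: [561.6, -322.1, 110.9]
eef_rot: [[-0.046, 0.997, -0.055], [0.704, 0.071, 0.706], [0.708, -0.007, -0.706]]
ft_force: [0.6, -1.5, -1.3]
grip_width: 0.537
grasp_force: 20.0
```

Emit:
drive_tool:
  targets:
    - {"tx": -0.006,"ty": 0,"tz": 0.006,"ax": 0,"ay": 0,"az": 0}
    - {"tx": -0.012,"ty": 0,"tz": 0.012,"ax": 0,"ay": 0,"az": 0}
    - {"tx": -0.017,"ty": 0,"tz": 0.017,"ax": 0,"ay": 0,"az": 0}
    - {"tx": -0.021,"ty": 0,"tz": 0.021,"ax": 0,"ay": 0,"az": 0}
    - {"tx": -0.024,"ty": 0,"tz": 0.024,"ax": 0,"ay": 0,"az": 0}

```text
time: 8.63
position: [561.9, -322.8, 79.1]
eef_rot: [[-0.047, 0.997, -0.053], [0.705, 0.071, 0.706], [0.708, -0.004, -0.706]]
ft_force: [0.0, 0.8, -0.8]
grip_width: 0.539
grasp_force: 20.0
```

```bash
python3 o.py
```

```text
{'time': 8.633, 'q': [58.089, 59.283, -31.902, 70.113, -7.303, 85.082, 39.506], 'position': [561.932, -322.816, 79.14], 'eef_rot': [[-0.047, 0.997, -0.053], [0.705, 0.071, 0.706], [0.708, -0.004, -0.706]], 'grip_width': 0.539, 'grasp_force': 19.994, 'ft_force': [0.046, 0.76, -0.792]}
```

Emit:
drive_tool:
  targets:
    - {"tx": -0.0005,"ty": 0,"tz": 0.0005,"ax": 0,"ay": 0,"az": 0}
    - {"tx": -0.001,"ty": 0,"tz": 0.001,"ax": 0,"ay": 0,"az": 0}
    - {"tx": -0.0015,"ty": 0,"tz": 0.0015,"ax": 0,"ay": 0,"az": 0}
    - {"tx": -0.002,"ty": 0,"tz": 0.002,"ax": 0,"ay": 0,"az": 0}
    - {"tx": -0.002,"ty": 0,"tz": 0.002,"ax": 0,"ay": 0,"az": 0}

```text
time: 9.05
position: [561.9, -322.9, 76.8]
eef_rot: [[-0.047, 0.997, -0.053], [0.705, 0.071, 0.706], [0.708, -0.004, -0.707]]
ft_force: [0.8, 0.1, -1.6]
grip_width: 0.538
grasp_force: 20.0
```

Emit:
drive_tool:
  targets:
    - {"tx": -0.0003,"ty": 0,"tz": 0.0003,"ax": 0,"ay": 0,"az": 0}
    - {"tx": -0.0006,"ty": 0,"tz": 0.0006,"ax": 0,"ay": 0,"az": 0}
    - {"tx": -0.001,"ty": 0,"tz": 0.001,"ax": 0,"ay": 0,"az": 0}
    - {"tx": -0.001,"ty": 0,"tz": 0.001,"ax": 0,"ay": 0,"az": 0}
    - {"tx": -0.001,"ty": 0,"tz": 0.001,"ax": 0,"ay": 0,"az": 0}

```text
time: 9.47
position: [562.1, -323.0, 76.3]
eef_rot: [[-0.048, 0.997, -0.053], [0.705, 0.071, 0.706], [0.708, -0.004, -0.706]]
ft_force: [-3.4, -2.0, 8.9]
grip_width: 0.531
grasp_force: 20.0
```

Seated, with 9 N of contact. Releasing and backing out along the tool axis.

Emit:
drive_tool:
  targets:
    - {"tx": 0.0005,"ty": 0,"tz": -0.0005,"ax": 0,"ay": 0,"az": 0}
    - {"tx": 0.0005,"ty": 0,"tz": -0.0005,"ax": 0,"ay": 0,"az": 0}
    - {"tx": 0.0005,"ty": 0,"tz": -0.0005,"ax": 0,"ay": 0,"az": 0}
    - {"tx": 0.0005,"ty": 0,"tz": -0.0005,"ax": 0,"ay": 0,"az": 0}
    - {"tx": 0.0005,"ty": 0,"tz": -0.0005,"ax": 0,"ay": 0,"az": 0}
  hand: 0

```text
time: 9.88
position: [561.8, -322.8, 75.9]
eef_rot: [[-0.047, 0.997, -0.053], [0.705, 0.071, 0.706], [0.708, -0.005, -0.706]]
ft_force: [-0.0, 0.0, -0.5]
grip_width: 0.854
grasp_force: 0.0
```

Emit:
drive_tool:
  targets:
    - {"tx": 0,"ty": 0,"tz": 0,"ax": 0,"ay": 0,"az": 0}
    - {"tx": 0,"ty": 0,"tz": 0,"ax": 0,"ay": 0,"az": 0}
    - {"tx": 0,"ty": 0,"tz": 0,"ax": 0,"ay": 0,"az": 0}
    - {"tx": 0,"ty": 0,"tz": 0,"ax": 0,"ay": 0,"az": 0}
    - {"tx": 0,"ty": 0,"tz": 0,"ax": 0,"ay": 0,"az": 0}

```text
time: 10.3
position: [561.9, -322.8, 76.0]
eef_rot: [[-0.047, 0.997, -0.053], [0.705, 0.071, 0.706], [0.708, -0.004, -0.706]]
ft_force: [-0.2, -0.5, 0.6]
grip_width: 1.001
grasp_force: 0.0
```

Emit:
drive_tool:
  targets:
    - {"tx": 0,"ty": 0,"tz": -0.02,"ax": 0,"ay": 0,"az": 0}
    - {"tx": 0,"ty": 0,"tz": -0.045,"ax": 0,"ay": 0,"az": 0}
    - {"tx": 0,"ty": 0,"tz": -0.075,"ax": 0,"ay": 0,"az": 0}
    - {"tx": 0,"ty": 0,"tz": -0.105,"ax": 0,"ay": 0,"az": 0}
    - {"tx": 0,"ty": 0,"tz": -0.135,"ax": 0,"ay": 0,"az": 0}

```text
time: 10.72
position: [568.8, -419.1, 172.6]
eef_rot: [[-0.047, 0.997, -0.053], [0.705, 0.071, 0.706], [0.708, -0.005, -0.707]]
ft_force: [0.2, -0.1, 0.8]
grip_width: 1.001
grasp_force: 0.0
```

```bash
python3 o.py; cat > see.py <<'E'
from plant import camera
import numpy as np,sys
from h import *
import cv2
t=sys.argv[1]
for n in("side","top"): np.savez(f"{n}{t}.npz",**camera(n))
E
python3 see.py 3; python3 - <<'E'
from h import *
S,T=load("side3.npz"),load("top3.npz")
print(proj(S,[[562,-320,116]]),proj(T,[[562,-320,116]]))
f=lambda c,x,y:cv2.resize(c["frame"][y:y+100,x:x+80,::-1],(400,500),interpolation=3)
cv2.imwrite("pics/s3.png",np.hstack([f(S,310,80),f(T,395,150)]))
E
```

```text
{'time': 10.717, 'q': [58.203, 60.826, -30.965, 51.928, -7.049, 102.03, 38.684], 'position': [568.83, -419.069, 172.603], 'eef_rot': [[-0.047, 0.997, -0.053], [0.705, 0.071, 0.706], [0.708, -0.005, -0.707]], 'grip_width': 1.001, 'grasp_force': 0.0, 'ft_force': [0.229, -0.126, 0.839]}
[[347.45275447 130.90937058]] [[434.563029   197.24930522]]
```

View pics/s3.png

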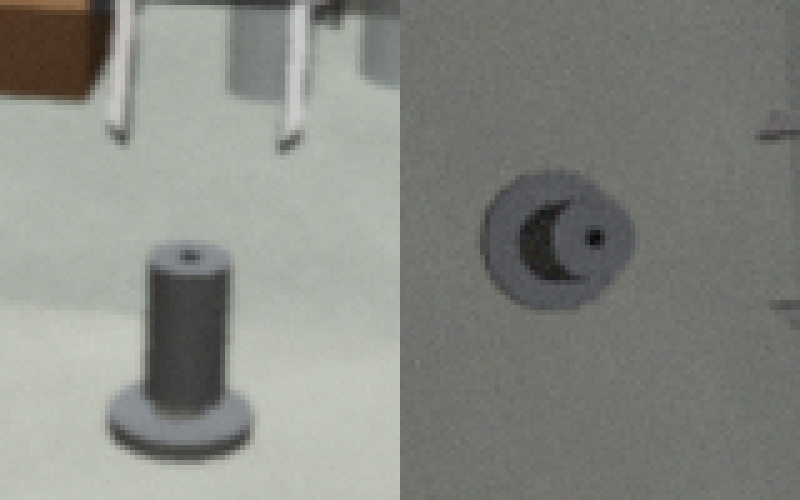

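The beaker is home on the peg: spot at side (348,131.3), top (434.2,197.6), as predicted. Now to the gauge.

```bash
python3 - <<'E'
from mv import *
from h import *
S,T=load("side3.npz"),load("top3.npz")
def cen(c,x0,y0,x1,y1):
    g=cv2.GaussianBlur(cv2.cvtColor(c["frame"],cv2.COLOR_RGB2GRAY).astype(float),(0,0),.7)[y0:y1,x0:x1]
    w=np.clip(np.median(g)-10-g,0,None);yy,xx=np.mgrid[y0:y1,x0:x1];return (w*xx).sum()/w.sum(),(w*yy).sum()/w.sum()
a=cen(S,343,129,352,134);b=cen(T,431,193,439,202);print(a,b,plane(S,*a,116),plane(T,*b,116),tri([S,T],[a,b]))
R=np.array([[0,1,0],[1,0,0],[0,0,-1.]])
print("A");st=plan([562,-340,300],R,2);print("B");plan([550,356,245],R,4,st)
E
```

```text
(np.float64(347.48615751287537), np.float64(130.88757901412134)) (np.float64(433.52014444722806), np.float64(197.12008041204868)) [ 561.92563285 -320.18025473  116.        ] [ 562.44132277 -316.94061078  116.        ] [ 561.89500514 -316.57223736  117.5615721 ]
A
  t [ 0.0755 -0.001  -0.0178] a [-0.0139 -0.3908  0.0317] fifth t [ 0.0151 -0.0002 -0.0036] a [-0.0028 -0.0782  0.0063]
  t [ 0.063  -0.0028 -0.0452] a [-0.0139 -0.3908  0.0317] fifth t [ 0.0126 -0.0006 -0.009 ] a [-0.0028 -0.0782  0.0063]
B
  t [ 0.174  -0.003   0.0138] a [0. 0. 0.] fifth t [ 0.0348 -0.0006  0.0028] a [0. 0. 0.]
  t [ 0.174  -0.003   0.0138] a [0. 0. 0.] fifth t [ 0.0348 -0.0006  0.0028] a [0. 0. 0.]
  t [ 0.174  -0.003   0.0138] a [0. 0. 0.] fifth t [ 0.0348 -0.0006  0.0028] a [0. 0. 0.]
  t [ 0.174  -0.003   0.0138] a [0. 0. 0.] fifth t [ 0.0348 -0.0006  0.0028] a [0. 0. 0.]
```

Emit:
drive_tool:
  targets:
    - {"tx": 0.015,"ty": 0,"tz": -0.0036,"ax": -0.003,"ay": -0.078,"az": 0.006}
    - {"tx": 0.03,"ty": 0,"tz": -0.007,"ax": -0.006,"ay": -0.156,"az": 0.012}
    - {"tx": 0.045,"ty": 0,"tz": -0.011,"ax": -0.009,"ay": -0.234,"az": 0.019}
    - {"tx": 0.06,"ty": -0.001,"tz": -0.014,"ax": -0.011,"ay": -0.312,"az": 0.025}
    - {"tx": 0.0755,"ty": -0.001,"tz": -0.018,"ax": -0.014,"ay": -0.39,"az": 0.032}

```text
time: 11.23
position: [565.1, -377.1, 237.8]
eef_rot: [[-0.03, 0.999, -0.024], [0.923, 0.037, 0.382], [0.383, -0.01, -0.924]]
ft_force: [0.8, 0.0, -0.7]
grip_width: 1.0
grasp_force: 0.0
```

Emit:
drive_tool:
  targets:
    - {"tx": 0.0126,"ty": 0,"tz": -0.009,"ax": -0.003,"ay": -0.078,"az": 0.006}
    - {"tx": 0.025,"ty": -0.001,"tz": -0.018,"ax": -0.006,"ay": -0.156,"az": 0.012}
    - {"tx": 0.038,"ty": -0.001,"tz": -0.027,"ax": -0.009,"ay": -0.234,"az": 0.019}
    - {"tx": 0.05,"ty": -0.002,"tz": -0.036,"ax": -0.011,"ay": -0.312,"az": 0.025}
    - {"tx": 0.063,"ty": -0.003,"tz": -0.045,"ax": -0.014,"ay": -0.39,"az": 0.032}

```text
time: 11.65
position: [561.4, -336.4, 304.0]
eef_rot: [[-0.003, 1.0, -0.002], [1.0, 0.003, 0.002], [0.002, -0.002, -1.0]]
ft_force: [1.0, -0.4, 0.4]
grip_width: 1.002
grasp_force: 0.0
```

Emit:
drive_tool:
  targets:
    - {"tx": 0.035,"ty": -0.0006,"tz": 0.003,"ax": 0,"ay": 0,"az": 0}
    - {"tx": 0.07,"ty": -0.001,"tz": 0.006,"ax": 0,"ay": 0,"az": 0}
    - {"tx": 0.105,"ty": -0.002,"tz": 0.008,"ax": 0,"ay": 0,"az": 0}
    - {"tx": 0.14,"ty": -0.002,"tz": 0.011,"ax": 0,"ay": 0,"az": 0}
    - {"tx": 0.174,"ty": -0.003,"tz": 0.014,"ax": 0,"ay": 0,"az": 0}

```text
time: 12.07
position: [557.5, -160.8, 290.0]
eef_rot: [[-0.004, 1.0, -0.004], [1.0, 0.004, 0.006], [0.006, -0.004, -1.0]]
ft_force: [0.9, 0.8, -0.1]
grip_width: 1.004
grasp_force: 0.0
```

Emit:
drive_tool:
  targets:
    - {"tx": 0.035,"ty": -0.0006,"tz": 0.003,"ax": 0,"ay": 0,"az": 0}
    - {"tx": 0.07,"ty": -0.001,"tz": 0.006,"ax": 0,"ay": 0,"az": 0}
    - {"tx": 0.105,"ty": -0.002,"tz": 0.008,"ax": 0,"ay": 0,"az": 0}
    - {"tx": 0.14,"ty": -0.002,"tz": 0.011,"ax": 0,"ay": 0,"az": 0}
    - {"tx": 0.174,"ty": -0.003,"tz": 0.014,"ax": 0,"ay": 0,"az": 0}

```text
time: 12.48
position: [553.9, 13.2, 277.1]
eef_rot: [[-0.004, 1.0, -0.003], [1.0, 0.004, 0.006], [0.006, -0.003, -1.0]]
ft_force: [0.4, -0.5, 0.2]
grip_width: 1.0
grasp_force: 0.0
```

Emit:
drive_tool:
  targets:
    - {"tx": 0.035,"ty": -0.0006,"tz": 0.003,"ax": 0,"ay": 0,"az": 0}
    - {"tx": 0.07,"ty": -0.001,"tz": 0.006,"ax": 0,"ay": 0,"az": 0}
    - {"tx": 0.105,"ty": -0.002,"tz": 0.008,"ax": 0,"ay": 0,"az": 0}
    - {"tx": 0.14,"ty": -0.002,"tz": 0.011,"ax": 0,"ay": 0,"az": 0}
    - {"tx": 0.174,"ty": -0.003,"tz": 0.014,"ax": 0,"ay": 0,"az": 0}

```text
time: 12.9
position: [550.3, 187.1, 264.0]
eef_rot: [[-0.003, 1.0, -0.003], [1.0, 0.003, 0.006], [0.006, -0.003, -1.0]]
ft_force: [0.3, -0.3, 0.3]
grip_width: 0.999
grasp_force: 0.0
```

Emit:
drive_tool:
  targets:
    - {"tx": 0.035,"ty": -0.0006,"tz": 0.003,"ax": 0,"ay": 0,"az": 0}
    - {"tx": 0.07,"ty": -0.001,"tz": 0.006,"ax": 0,"ay": 0,"az": 0}
    - {"tx": 0.105,"ty": -0.002,"tz": 0.008,"ax": 0,"ay": 0,"az": 0}
    - {"tx": 0.14,"ty": -0.002,"tz": 0.011,"ax": 0,"ay": 0,"az": 0}
    - {"tx": 0.174,"ty": -0.003,"tz": 0.014,"ax": 0,"ay": 0,"az": 0}

```text
time: 13.32
position: [546.7, 361.0, 250.9]
eef_rot: [[-0.003, 1.0, -0.004], [1.0, 0.004, 0.006], [0.006, -0.004, -1.0]]
ft_force: [-0.3, 0.4, -0.1]
grip_width: 0.999
grasp_force: 0.0
```

```bash
python3 o.py;  python3 see.py 4; python3 - <<'E'
from mv import *
from h import *
R=np.array([[0,1,0],[1,0,0],[0,0,-1.]])
plan([550,356,245],R,1)
S,T=load("side4.npz"),load("top4.npz")
f=lambda c,x,y:cv2.resize(c["frame"][y:y+125,x:x+100,::-1],(400,500),interpolation=3)
cv2.imwrite("pics/s4.png",np.hstack([f(S,250,220),f(T,150,145)]))
E
```

```text
{'time': 13.317, 'q': [-9.442, 30.797, -38.541, 85.448, 19.373, 70.559, -50.278], 'position': [546.73, 361.035, 250.871], 'eef_rot': [[-0.003, 1.0, -0.004], [1.0, 0.004, 0.006], [0.006, -0.004, -1.0]], 'grip_width': 0.999, 'grasp_force': 0.0, 'ft_force': [-0.313, 0.431, -0.108]}
  t [-0.009   0.0055 -0.0008] a [-0.0058 -0.0077  0.01  ] fifth t [-0.0018  0.0011 -0.0002] a [-0.0012 -0.0015  0.002 ]
```

View pics/s4.png

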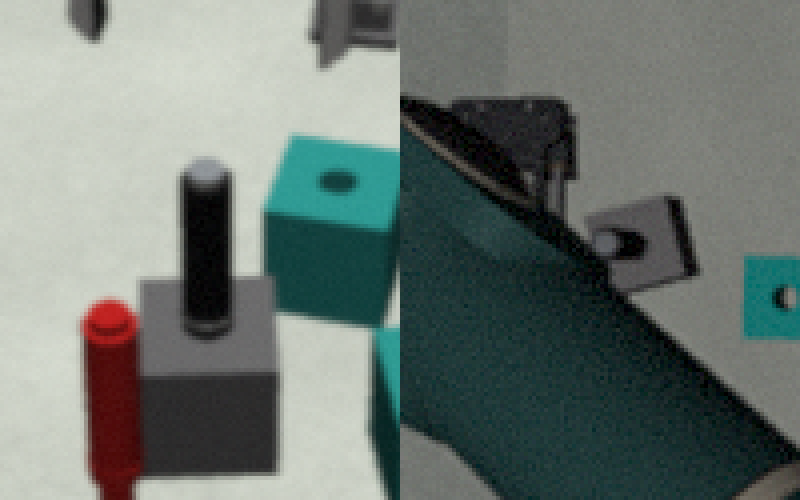

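The pen stands midway between the fingertips in the side view (tips at crop x 95 and 325, pen 208). I'll correct the offset, then descend.

Emit:
drive_tool:
  targets:
    - {"tx": -0.009,"ty": 0.0055,"tz": 0.005,"ax": -0.006,"ay": -0.008,"az": 0.01}
    - {"tx": -0.009,"ty": 0.0055,"tz": 0.015,"ax": -0.006,"ay": -0.008,"az": 0.01}
    - {"tx": -0.009,"ty": 0.0055,"tz": 0.025,"ax": -0.006,"ay": -0.008,"az": 0.01}
    - {"tx": -0.009,"ty": 0.0055,"tz": 0.035,"ax": -0.006,"ay": -0.008,"az": 0.01}
    - {"tx": -0.009,"ty": 0.0055,"tz": 0.035,"ax": -0.006,"ay": -0.008,"az": 0.01}

```text
time: 13.83
position: [552.5, 348.8, 213.7]
eef_rot: [[0.008, 1.0, 0.0], [1.0, -0.008, -0.004], [-0.004, 0.0, -1.0]]
ft_force: [-0.6, -0.8, -0.5]
grip_width: 0.999
grasp_force: 0.0
```

```bash
python3 o.py;  python3 see.py 5; python3 - <<'E'
from mv import *
from h import *
R=np.array([[0,1,0],[1,0,0],[0,0,-1.]])
plan([550,356,110],R,1)
S0,T0=load("side0.npz"),load("top0.npz")
print("red",tri([S0,T0],[(277.4,296.5),(172,199.2)]))
S=load("side5.npz");s=observe();p=np.array(s["position"]);R=np.array(s["eef_rot"])
print(proj(S,[p+25*R[:,2]+R[:,1]*53,p+25*R[:,2]-R[:,1]*53]))
E
```

```text
{'time': 13.833, 'q': [-9.153, 32.367, -37.402, 87.941, 20.893, 66.935, -51.039], 'position': [552.451, 348.824, 213.679], 'eef_rot': [[0.008, 1.0, 0.0], [1.0, -0.008, -0.004], [-0.004, 0.0, -1.0]], 'grip_width': 0.999, 'grasp_force': 0.0, 'ft_force': [-0.57, -0.794, -0.471]}
  t [ 0.0063 -0.0031  0.0999] a [ 0.0019  0.0026 -0.0076] fifth t [ 0.0013 -0.0006  0.02  ] a [ 0.0004  0.0005 -0.0015]
red [570.15164124 442.89479747 148.56652521]
[[270.79009251 239.45491687]
 [330.16597187 247.25849069]]
```

Emit:
drive_tool:
  targets:
    - {"tx": 0,"ty": 0,"tz": 0,"ax": 0,"ay": 0,"az": 0}
    - {"tx": 0,"ty": 0,"tz": 0,"ax": 0,"ay": 0,"az": 0}
    - {"tx": 0,"ty": 0,"tz": 0,"ax": 0,"ay": 0,"az": 0}
    - {"tx": 0,"ty": 0,"tz": 0,"ax": 0,"ay": 0,"az": 0}
    - {"tx": 0,"ty": 0,"tz": 0,"ax": 0,"ay": 0,"az": 0}

```text
time: 14.35
position: [552.9, 350.6, 216.6]
eef_rot: [[0.007, 1.0, 0.003], [1.0, -0.007, -0.002], [-0.002, 0.003, -1.0]]
ft_force: [-0.3, -0.2, 0.7]
grip_width: 1.0
grasp_force: 0.0
```

```bash
python3 - <<'E'
from mv import *
R=np.array([[0,1,0],[1,0,0],[0,0,-1.]])
print(observe()["position"]);plan([550,356,110],R,1)
E
```

```text
[552.87383353 350.56398859 216.58745716]
  t [ 0.0056 -0.0032  0.1006] a [ 0.0029  0.0021 -0.007 ] fifth t [ 0.0011 -0.0006  0.0201] a [ 0.0006  0.0004 -0.0014]
```

Emit:
drive_tool:
  targets:
    - {"tx": 0.0055,"ty": -0.003,"tz": 0.012,"ax": 0.003,"ay": 0.002,"az": -0.007}
    - {"tx": 0.0055,"ty": -0.003,"tz": 0.03,"ax": 0.003,"ay": 0.002,"az": -0.007}
    - {"tx": 0.0055,"ty": -0.003,"tz": 0.05,"ax": 0.003,"ay": 0.002,"az": -0.007}
    - {"tx": 0.0055,"ty": -0.003,"tz": 0.07,"ax": 0.003,"ay": 0.002,"az": -0.007}
    - {"tx": 0.0055,"ty": -0.003,"tz": 0.085,"ax": 0.003,"ay": 0.002,"az": -0.007}

```text
time: 14.77
position: [549.4, 355.7, 129.0]
eef_rot: [[-0.001, 1.0, -0.002], [1.0, 0.001, -0.001], [-0.001, -0.002, -1.0]]
ft_force: [0.5, 0.8, -0.5]
grip_width: 0.998
grasp_force: 0.0
```

Emit:
drive_tool:
  targets:
    - {"tx": 0,"ty": 0,"tz": 0.006,"ax": 0,"ay": 0,"az": 0}
    - {"tx": 0,"ty": 0,"tz": 0.011,"ax": 0,"ay": 0,"az": 0}
    - {"tx": 0,"ty": 0,"tz": 0.015,"ax": 0,"ay": 0,"az": 0}
    - {"tx": 0,"ty": 0,"tz": 0.015,"ax": 0,"ay": 0,"az": 0}
    - {"tx": 0,"ty": 0,"tz": 0.015,"ax": 0,"ay": 0,"az": 0}

```text
time: 15.18
position: [550.4, 356.0, 116.9]
eef_rot: [[0.0, 1.0, 0.0], [1.0, -0.0, 0.0], [0.0, 0.0, -1.0]]
ft_force: [-0.8, 0.7, 0.5]
grip_width: 1.001
grasp_force: 0.0
```

Emit:
drive_tool:
  targets:
    - {"tx": 0,"ty": 0,"tz": 0,"ax": 0,"ay": 0,"az": 0}
    - {"tx": 0,"ty": 0,"tz": 0,"ax": 0,"ay": 0,"az": 0}
    - {"tx": 0,"ty": 0,"tz": 0,"ax": 0,"ay": 0,"az": 0}
    - {"tx": 0,"ty": 0,"tz": 0,"ax": 0,"ay": 0,"az": 0}
    - {"tx": 0,"ty": 0,"tz": 0,"ax": 0,"ay": 0,"az": 0}

```text
time: 15.6
position: [550.2, 355.8, 116.5]
eef_rot: [[0.0, 1.0, -0.0], [1.0, -0.0, -0.0], [-0.0, -0.0, -1.0]]
ft_force: [0.1, 0.1, 0.2]
grip_width: 1.001
grasp_force: 0.0
```

```bash
python3 - <<'E'
from mv import *
R=np.array([[0,1,0],[1,0,0],[0,0,-1.]])
print(observe()["position"]);plan([550,356,110],R,1)
E
```

```text
[550.15765935 355.82421842 116.50835737]
  t [ 0.0002 -0.0002  0.0005] a [-0.0002  0.0001 -0.    ] fifth t [ 0.     -0.      0.0001] a [-0.  0. -0.]
```

Emit:
drive_tool:
  targets:
    - {"tx": 0,"ty": 0,"tz": 0,"ax": 0,"ay": 0,"az": 0}
    - {"tx": 0,"ty": 0,"tz": 0,"ax": 0,"ay": 0,"az": 0}
    - {"tx": 0,"ty": 0,"tz": 0,"ax": 0,"ay": 0,"az": 0}
    - {"tx": 0,"ty": 0,"tz": 0,"ax": 0,"ay": 0,"az": 0}
    - {"tx": 0,"ty": 0,"tz": 0,"ax": 0,"ay": 0,"az": 0}
  hand: 1
  newtons: 25

```text
time: 16.02
position: [550.2, 355.8, 116.4]
eef_rot: [[0.0, 1.0, -0.0], [1.0, -0.0, -0.0], [-0.0, -0.0, -1.0]]
ft_force: [-0.6, -0.7, -0.1]
grip_width: 0.684
grasp_force: 0.0
```

Emit:
drive_tool:
  targets:
    - {"tx": 0,"ty": 0,"tz": 0,"ax": 0,"ay": 0,"az": 0}
    - {"tx": 0,"ty": 0,"tz": 0,"ax": 0,"ay": 0,"az": 0}
    - {"tx": 0,"ty": 0,"tz": 0,"ax": 0,"ay": 0,"az": 0}
    - {"tx": 0,"ty": 0,"tz": 0,"ax": 0,"ay": 0,"az": 0}
    - {"tx": 0,"ty": 0,"tz": 0,"ax": 0,"ay": 0,"az": 0}

```text
time: 16.43
position: [550.1, 355.8, 116.3]
eef_rot: [[0.0, 1.0, -0.0], [1.0, -0.0, -0.0], [-0.0, -0.0, -1.0]]
ft_force: [0.1, 0.1, -0.6]
grip_width: 0.329
grasp_force: 0.0
```

Emit:
drive_tool:
  targets:
    - {"tx": 0,"ty": 0,"tz": 0,"ax": 0,"ay": 0,"az": 0}
    - {"tx": 0,"ty": 0,"tz": 0,"ax": 0,"ay": 0,"az": 0}
    - {"tx": 0,"ty": 0,"tz": 0,"ax": 0,"ay": 0,"az": 0}
    - {"tx": 0,"ty": 0,"tz": 0,"ax": 0,"ay": 0,"az": 0}
    - {"tx": 0,"ty": 0,"tz": 0,"ax": 0,"ay": 0,"az": 0}

```text
time: 16.85
position: [550.1, 355.8, 116.3]
eef_rot: [[0.0, 1.0, -0.0], [1.0, -0.0, -0.0], [-0.0, -0.0, -1.0]]
ft_force: [0.0, 0.5, -0.1]
grip_width: 0.251
grasp_force: 25.0
```

Gripped (23.6 mm). Lifting straight out, then carrying it across.

Emit:
drive_tool:
  targets:
    - {"tx": 0,"ty": 0,"tz": -0.008,"ax": 0,"ay": 0,"az": 0}
    - {"tx": 0,"ty": 0,"tz": -0.022,"ax": 0,"ay": 0,"az": 0}
    - {"tx": 0,"ty": 0,"tz": -0.04,"ax": 0,"ay": 0,"az": 0}
    - {"tx": 0,"ty": 0,"tz": -0.06,"ax": 0,"ay": 0,"az": 0}
    - {"tx": 0,"ty": 0,"tz": -0.08,"ax": 0,"ay": 0,"az": 0}

```text
time: 17.27
position: [550.1, 356.0, 198.5]
eef_rot: [[-0.0, 1.0, 0.0], [1.0, 0.0, 0.0], [0.0, 0.0, -1.0]]
ft_force: [-0.2, -0.4, -0.7]
grip_width: 0.255
grasp_force: 25.0
```

Emit:
drive_tool:
  targets:
    - {"tx": 0,"ty": 0,"tz": -0.02,"ax": 0,"ay": 0,"az": 0}
    - {"tx": 0,"ty": 0,"tz": -0.04,"ax": 0,"ay": 0,"az": 0}
    - {"tx": 0,"ty": 0,"tz": -0.06,"ax": 0,"ay": 0,"az": 0}
    - {"tx": 0,"ty": 0,"tz": -0.08,"ax": 0,"ay": 0,"az": 0}
    - {"tx": 0,"ty": 0,"tz": -0.09,"ax": 0,"ay": 0,"az": 0}

```text
time: 17.68
position: [550.4, 356.4, 290.2]
eef_rot: [[-0.0, 1.0, 0.003], [1.0, 0.0, 0.002], [0.002, 0.003, -1.0]]
ft_force: [0.7, 0.9, -0.5]
grip_width: 0.247
grasp_force: 25.0
```

Emit:
drive_tool:
  targets:
    - {"tx": -0.02,"ty": 0,"tz": 0,"ax": 0,"ay": 0,"az": 0}
    - {"tx": -0.05,"ty": 0.001,"tz": 0,"ax": 0,"ay": 0,"az": 0}
    - {"tx": -0.085,"ty": 0.002,"tz": 0,"ax": 0,"ay": 0,"az": 0}
    - {"tx": -0.12,"ty": 0.002,"tz": 0,"ax": 0,"ay": 0,"az": 0}
    - {"tx": -0.155,"ty": 0.003,"tz": 0,"ax": 0,"ay": 0,"az": 0}

```text
time: 18.1
position: [552.6, 199.4, 286.8]
eef_rot: [[-0.0, 1.0, -0.0], [1.0, 0.0, -0.0], [-0.0, -0.0, -1.0]]
ft_force: [1.5, -0.1, -1.4]
grip_width: 0.248
grasp_force: 25.0
```

Emit:
drive_tool:
  targets:
    - {"tx": -0.035,"ty": 0.001,"tz": 0,"ax": 0,"ay": 0,"az": 0}
    - {"tx": -0.07,"ty": 0.001,"tz": 0,"ax": 0,"ay": 0,"az": 0}
    - {"tx": -0.105,"ty": 0.002,"tz": 0,"ax": 0,"ay": 0,"az": 0}
    - {"tx": -0.14,"ty": 0.002,"tz": 0,"ax": 0,"ay": 0,"az": 0}
    - {"tx": -0.175,"ty": 0.003,"tz": 0,"ax": 0,"ay": 0,"az": 0}

```text
time: 18.52
position: [555.7, 24.3, 287.0]
eef_rot: [[-0.0, 1.0, 0.0], [1.0, 0.0, -0.0], [-0.0, 0.0, -1.0]]
ft_force: [0.8, -0.7, -1.1]
grip_width: 0.253
grasp_force: 25.0
```

Emit:
drive_tool:
  targets:
    - {"tx": -0.035,"ty": 0.001,"tz": 0,"ax": 0,"ay": 0,"az": 0}
    - {"tx": -0.07,"ty": 0.001,"tz": 0,"ax": 0,"ay": 0,"az": 0}
    - {"tx": -0.105,"ty": 0.002,"tz": 0,"ax": 0,"ay": 0,"az": 0}
    - {"tx": -0.14,"ty": 0.002,"tz": 0,"ax": 0,"ay": 0,"az": 0}
    - {"tx": -0.175,"ty": 0.003,"tz": 0,"ax": 0,"ay": 0,"az": 0}

```text
time: 18.93
position: [558.7, -150.8, 287.1]
eef_rot: [[-0.0, 1.0, 0.0], [1.0, 0.0, -0.001], [-0.001, 0.0, -1.0]]
ft_force: [0.8, 0.4, -0.8]
grip_width: 0.252
grasp_force: 25.0
```

Emit:
drive_tool:
  targets:
    - {"tx": -0.035,"ty": 0.001,"tz": 0,"ax": 0,"ay": 0,"az": 0}
    - {"tx": -0.07,"ty": 0.001,"tz": 0,"ax": 0,"ay": 0,"az": 0}
    - {"tx": -0.105,"ty": 0.002,"tz": 0,"ax": 0,"ay": 0,"az": 0}
    - {"tx": -0.14,"ty": 0.002,"tz": 0,"ax": 0,"ay": 0,"az": 0}
    - {"tx": -0.165,"ty": 0.003,"tz": 0,"ax": 0,"ay": 0,"az": 0}

```text
time: 19.35
position: [561.2, -317.5, 286.8]
eef_rot: [[0.002, 1.0, -0.001], [1.0, -0.002, -0.001], [-0.001, -0.001, -1.0]]
ft_force: [0.2, -0.3, -1.2]
grip_width: 0.251
grasp_force: 25.0
```

Emit:
drive_tool:
  targets:
    - {"tx": 0,"ty": 0,"tz": 0,"ax": 0,"ay": 0,"az": 0}
    - {"tx": 0,"ty": 0,"tz": 0,"ax": 0,"ay": 0,"az": 0}
    - {"tx": 0,"ty": 0,"tz": 0,"ax": 0,"ay": 0,"az": 0}
    - {"tx": 0,"ty": 0,"tz": 0,"ax": 0,"ay": 0,"az": 0}
    - {"tx": 0,"ty": 0,"tz": 0,"ax": 0,"ay": 0,"az": 0}

```text
time: 19.77
position: [562.4, -313.0, 286.9]
eef_rot: [[-0.001, 1.0, -0.0], [1.0, 0.001, -0.0], [-0.0, -0.0, -1.0]]
ft_force: [-0.5, -0.9, -0.3]
grip_width: 0.253
grasp_force: 25.0
```

```bash
python3 o.py; python3 - <<'E'
from mv import *
R=np.array([[0,1,0],[1,0,0],[0,0,-1.]])
plan([562,-318.5,250],R,1)
E
```

```text
{'time': 19.767, 'q': [45.437, 25.505, -26.68, 85.033, 11.729, 72.229, 17.502], 'position': [562.429, -313.039, 286.876], 'eef_rot': [[-0.001, 1.0, -0.0], [1.0, 0.001, -0.0], [-0.0, -0.0, -1.0]], 'grip_width': 0.253, 'grasp_force': 25.0, 'ft_force': [-0.495, -0.88, -0.284]}
  t [-0.0055 -0.0004  0.0309] a [-0.      0.0003  0.0015] fifth t [-0.0011 -0.0001  0.0062] a [-0.      0.0001  0.0003]
```

Emit:
drive_tool:
  targets:
    - {"tx": -0.003,"ty": 0,"tz": 0.01,"ax": 0,"ay": 0,"az": 0}
    - {"tx": -0.005,"ty": 0,"tz": 0.022,"ax": 0,"ay": 0,"az": 0}
    - {"tx": -0.005,"ty": 0,"tz": 0.034,"ax": 0,"ay": 0,"az": 0}
    - {"tx": -0.005,"ty": 0,"tz": 0.043,"ax": 0,"ay": 0,"az": 0}
    - {"tx": -0.005,"ty": 0,"tz": 0.049,"ax": 0,"ay": 0,"az": 0}

```text
time: 20.18
position: [561.5, -318.9, 235.3]
eef_rot: [[0.0, 1.0, -0.002], [1.0, -0.0, 0.001], [0.001, -0.002, -1.0]]
ft_force: [-0.5, 0.2, -1.8]
grip_width: 0.246
grasp_force: 25.0
```

Emit:
drive_tool:
  targets:
    - {"tx": 0,"ty": 0,"tz": 0,"ax": 0,"ay": 0,"az": 0}
    - {"tx": 0,"ty": 0,"tz": 0,"ax": 0,"ay": 0,"az": 0}
    - {"tx": 0,"ty": 0,"tz": 0,"ax": 0,"ay": 0,"az": 0}
    - {"tx": 0,"ty": 0,"tz": 0,"ax": 0,"ay": 0,"az": 0}
    - {"tx": 0,"ty": 0,"tz": 0,"ax": 0,"ay": 0,"az": 0}

```text
time: 20.6
position: [562.3, -319.3, 238.0]
eef_rot: [[0.0, 1.0, 0.0], [1.0, -0.0, -0.001], [-0.001, 0.0, -1.0]]
ft_force: [0.4, -0.3, -1.0]
grip_width: 0.252
grasp_force: 25.0
```

```bash
python3 o.py; python3 see.py 6; python3 - <<'E'
from h import *
S,T=load("side6.npz"),load("top6.npz")
print(proj(S,[[562,-318.5,116],[562,-318.5,131]]))
f=lambda c,x,y,w,h,k:cv2.resize(c["frame"][y:y+h,x:x+w,::-1],None,fx=k,fy=k,interpolation=3)
cv2.imwrite("pics/s6.png",f(S,320,70,60,75,8))
E
```

```text
{'time': 20.6, 'q': [45.483, 27.902, -26.064, 87.967, 12.927, 67.099, 17.003], 'position': [562.296, -319.25, 237.974], 'eef_rot': [[0.0, 1.0, 0.0], [1.0, -0.0, -0.001], [-0.001, 0.0, -1.0]], 'grip_width': 0.252, 'grasp_force': 25.0, 'ft_force': [0.395, -0.25, -0.957]}
[[347.38151338 131.10878887]
 [347.58414121 126.41116169]]
```

View pics/s6.png

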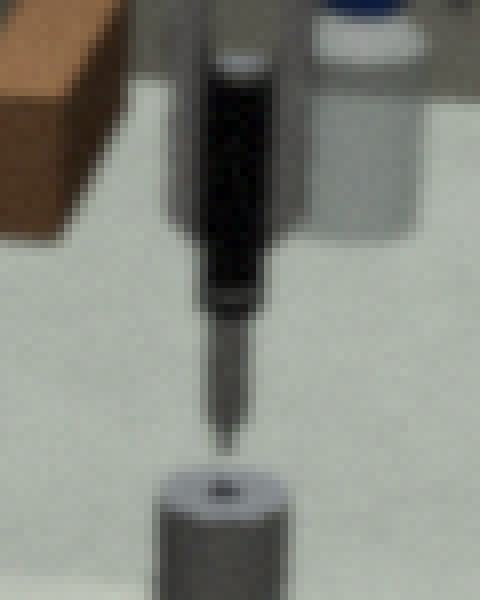

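The tip is at side (348.2,126.5), directly above the spot at (348.0,131.2), and the pen is upright. Slow descent to a 5 mm compression, from 238 to about 218.3.

Emit:
drive_tool:
  targets:
    - {"tx": 0.0005,"ty": 0,"tz": 0.003,"ax": 0,"ay": 0,"az": 0}
    - {"tx": 0.0005,"ty": 0,"tz": 0.006,"ax": 0,"ay": 0,"az": 0}
    - {"tx": 0.0005,"ty": 0,"tz": 0.009,"ax": 0,"ay": 0,"az": 0}
    - {"tx": 0.0005,"ty": 0,"tz": 0.011,"ax": 0,"ay": 0,"az": 0}
    - {"tx": 0.0005,"ty": 0,"tz": 0.012,"ax": 0,"ay": 0,"az": 0}

```text
time: 21.12
position: [561.9, -318.6, 224.9]
eef_rot: [[0.0, 1.0, -0.001], [1.0, -0.0, 0.0], [0.0, -0.001, -1.0]]
ft_force: [-0.4, 0.2, -0.6]
grip_width: 0.254
grasp_force: 25.0
```

Emit:
drive_tool:
  targets:
    - {"tx": 0,"ty": 0,"tz": 0.001,"ax": 0,"ay": 0,"az": 0}
    - {"tx": 0,"ty": 0,"tz": 0.002,"ax": 0,"ay": 0,"az": 0}
    - {"tx": 0,"ty": 0,"tz": 0.003,"ax": 0,"ay": 0,"az": 0}
    - {"tx": 0,"ty": 0,"tz": 0.004,"ax": 0,"ay": 0,"az": 0}
    - {"tx": 0,"ty": 0,"tz": 0.005,"ax": 0,"ay": 0,"az": 0}

```text
time: 21.53
position: [562.1, -318.7, 220.5]
eef_rot: [[0.0, 1.0, -0.0], [1.0, -0.0, -0.0], [-0.0, -0.0, -1.0]]
ft_force: [-0.5, -0.6, 0.5]
grip_width: 0.254
grasp_force: 25.0
```

Emit:
drive_tool:
  targets:
    - {"tx": 0,"ty": 0,"tz": 0.0008,"ax": 0,"ay": 0,"az": 0}
    - {"tx": 0,"ty": 0,"tz": 0.0016,"ax": 0,"ay": 0,"az": 0}
    - {"tx": 0,"ty": 0,"tz": 0.0024,"ax": 0,"ay": 0,"az": 0}
    - {"tx": 0,"ty": 0,"tz": 0.003,"ax": 0,"ay": 0,"az": 0}
    - {"tx": 0,"ty": 0,"tz": 0.003,"ax": 0,"ay": 0,"az": 0}

```text
time: 21.95
position: [562.1, -318.7, 217.4]
eef_rot: [[0.0, 1.0, -0.0], [1.0, -0.0, -0.0], [-0.0, -0.0, -1.0]]
ft_force: [0.6, -0.7, 1.6]
grip_width: 0.251
grasp_force: 25.0
```

Emit:
drive_tool:
  targets:
    - {"tx": 0,"ty": 0,"tz": 0,"ax": 0,"ay": 0,"az": 0}
    - {"tx": 0,"ty": 0,"tz": 0,"ax": 0,"ay": 0,"az": 0}
    - {"tx": 0,"ty": 0,"tz": 0,"ax": 0,"ay": 0,"az": 0}
    - {"tx": 0,"ty": 0,"tz": 0,"ax": 0,"ay": 0,"az": 0}
    - {"tx": 0,"ty": 0,"tz": 0,"ax": 0,"ay": 0,"az": 0}

```text
time: 22.37
position: [562.1, -318.7, 217.5]
eef_rot: [[0.0, 1.0, -0.0], [1.0, -0.0, -0.0], [-0.0, -0.0, -1.0]]
ft_force: [-0.0, -0.1, 1.0]
grip_width: 0.251
grasp_force: 25.0
```

```bash
python3 - <<'E'
from plant import observe,camera
import numpy as np,cv2
F=[]
for i in range(10): c=camera("side");s=observe();F.append(s["ft_force"])
print(s["position"],np.mean(F,0),np.std(F,0))
cv2.imwrite("pics/s7.png",cv2.resize(c["frame"][70:145,320:380,::-1],None,fx=8,fy=8,interpolation=3))
E
```

```text
[ 562.14606155 -318.68156273  217.51910162] [ 0.04596339 -0.07294039  1.38476237] [0.38307034 0.44008823 0.41505432]
```

View pics/s7.png

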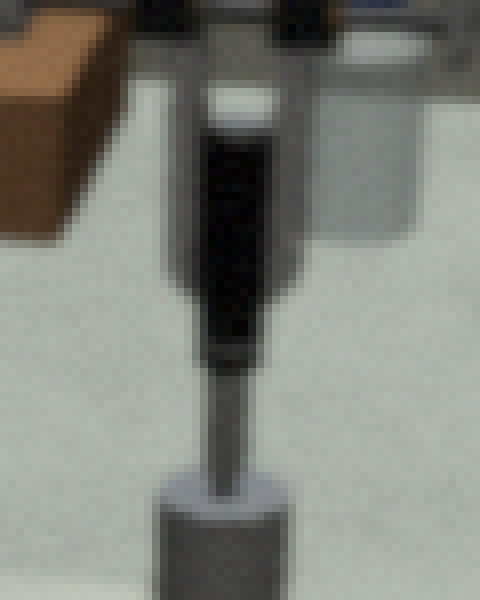

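The mean force is 1.4 N plus about 0.9 N of gauge weight, so roughly 2.3 N, which means about 5.6 mm of travel. That agrees with the geometry. The picture shows the nose tip on the spot at crop (224,492), upright. Handing in.

```bash
python3 -c "
from plant import sign_off
print(sign_off())"
```

```text
the job is handed in; nothing more can be done
None
```

I handed the job in with the beaker upside down and home on the peg, and the gauge held upright on the spot with its tip pushed in about 5.6 mm (estimated, about 2.3 N); `sign_off()` returned no verdict.

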